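# Restock the spice lane: old jar forward, new jar behind

## Task

Restock the spice lane of the three-lane rack: pull the spice jar that already stands there forward until it is at the front lip of its lane, and only then set the new spice jar from the table upright on the lane floor behind it. Keep both jars upright and do not drop them; leave the two shakers and the mug where they stand.

Things in the scene. Friction and masses are not known exactly. Their poses are not given: they have to be found in the camera images.
- rack: Low wooden rack, fixed, 174 mm deep (x), 310 mm wide (y). Origin: centre of its underside, on the table. x points from front lip (robot side) to back board, y to the left, z up; its yaw varies. Three lanes along x, centred at y = +105, 0, -105 mm, floor 16 mm above the table, 150 mm long inside, 64 mm wide between steel wire guides (5 mm thick, top 47 mm above the table).
- lane_left (a point): Centre of the floor of the left lane (rack y = +105 mm); axes as the rack's. The front lip's inner face is at x = -75 mm (lip top 36 mm above the table), the back board's at x = +75 mm (top 62 mm above the table).
- lane_mid (a point): The same point of the middle lane (rack y = 0).
- lane_right (a point): The same point of the right lane (rack y = -105 mm).
- old_jar: The older spice jar: glass, coloured label, dark brown lid, round, 41 mm diameter, 105 mm tall, about 0.11 kg, loose. It starts upright in the rear half of one of the three lanes (which one varies); the front half of that lane is empty. Origin: centre of its underside; z is its axis. Slides on the wood when pulled.
- new_jar: The new spice jar, of the same size and look (41 mm diameter, 105 mm tall, origin at the centre of its underside, z its axis), loose. It starts upright on the table, to the left or to the right of the rack.
- salt_shaker: Glass shaker with white filling and a grey cap, 44 mm diameter, 100 mm tall, loose, upright in the rear half of another lane. Origin: centre of its underside. Bystander.
- pepper_shaker: Glass shaker with grey filling and a grey cap, 44 mm diameter, 100 mm tall, loose, upright in the rear half of the remaining lane. Origin: centre of its underside. Bystander.
- mug: White mug with dark stripes, 86 mm by 120 mm over its handle, 90 mm tall, loose on the table on the other side of the rack from the new jar. Origin: underside. Bystander. Round about, well clear of the jars and the rack, fixed clutter stands along the back corners and sides, up to 270 mm tall.
Mind the look-alikes: they are no part of the job. What is shaped like the new_jar but blue or pink is not meant.

How it is judged:
By the outcome, as a careful person would: the job done as asked, in the order asked, and still so for the second after the job is handed in, with the robot touching nothing.
It also fails if it takes over 48 s, if anything falls off the work surface, if the arm or the gripper's body presses on something with over 40 N, if the wrist force passes 120 N, or if a joint passes its speed limit or range.

## Robot

A 6-joint arm with a two-finger parallel gripper is mounted at the origin on the work surface; the furniture and walls round the work are solid. World frame = base frame: x ahead of the robot, y to its left, z up, the work surface at z = 0. Lengths are in mm, angles in rad, forces in N, time in s.
With the tool pointing down it reaches from about 300 to 750 mm from the base axis. Payload 8.5 kg.
Tool frame: the origin (TCP) lies on the centre line of the jaws, within the pads' length; the fingertips stand 11 mm ahead of it and the grasp point (between the pads) lies 8 mm behind it; z points along the fingers, x is the direction in which the jaws open and shut, and the axes are right-handed (so a half turn about z gives the same grasp; the last joint's range is limited). The gripper opens to 88 mm and grips with 3 to 60 N. Pads are 18 mm wide; open, the fingers measure 123 mm over their backs; the gripper's body (75 mm by 187 mm) begins 45 mm behind the grasp point.
Start: joints at [-1.483, 0.381, 1.297, -0, 1.464, -0.215], TCP at [164.001, -524.961, 249.748] pointing down, gripper open.
Joint ranges: [-3.11, 3.11], [-0.89, 2.33], [0.22, 2.48], [-1.42, 4.56], [0.17, 2.85], [-2.88, 2.88]. Speed limits (rad/s): [2.39, 2.39, 3.14, 3.14, 3.14, 3.14].

## Interface

Orientations are given as a 3x3 rotation matrix whose columns are the frame's x, y, z axes.
In Python, from plant import manip, read_camera, spot_in, trace gives the robot as it stands. The module is installed in compiled form; this text tells all that it offers.
- The arm moves only by the tool servo_tool, never from a script. Its argument "plan" is a list that holds one entry, the list of rows, each a list of 4 numbers: the shift along the tool's x, y, z in m, then the turn about the tool's z in degrees. A call has 1 to 8 rows; each row is the pose to reach, as a shift and turn from the pose commanded when the call began, along the tool's axes at that moment; what a row does not reach only later rows make up. A row lasts 1/8 s, in which the tool goes at most 62.5 mm and 10.7 degrees, less where a joint would pass 70% of its speed; a pose out of reach is approached as far as the arm can. A call with a gripper value outside its range is refused whole. "fingers" is the gripper's target within -1 to 1 (shut at 1, half-way at 0, fully open at -1), set as the call begins (left out, the last holds). The fingers move at their own pace and stop on an object; "grip_force" is the grip in N (left out, the last holds). Time passes only in rows, so rows that repeat a pose let the fingers close. It gives the time, the measured TCP pose, the force and the opening at its end, in the units of the state.
- manip.read_state(): the state, without advancing time (a new reading comes with each control period).
- read_camera(name): name is "scene" or "top" or "wrist"; returns a dict with "color" (480x640x3 uint8, blue, green, red), "fx", "fy", "cx", "cy" (pixels), "D" ([k1, k2, p1, p2, k3] as OpenCV has them; the pictures are not rectified), "world_to_cam" (4x4, takes a point from world to camera coordinates). Camera axes: x right, y down, z forward; pixel columns grow to the right and rows downward; lengths in mm; the calibration is good to about 2 mm. A picture is of the moment at which its call begins. There is no depth.
- manip.job_done(): hands the job in, once; it reports no verdict.
Trained networks look in the newest picture that a camera, given by its name, has taken for a name from the list of things; names that differ only in an ending like _2 or _b are one class to them, and where a whole thing is asked for, a point or a joint stands for the part that bears it (a point fixed in the world has none). Each returns a list of dicts, best first, with "confidence" (0 to 1); they miss things now and then, are a little off and sometimes report something else, mostly with a low value. They report only what shows in the picture. A call takes as long as a camera call. They do not tell look-alikes from the thing itself.
- spot_in(thing, camera): "rect" ([left, top, right, bottom] in pixels, round what is visible of it).
- trace(thing, camera): "mask" (480x640 bool, what is visible of it) and "rect" ([left, top, right, bottom] in pixels, round what is visible of it).
The state is a dict: "clock": time; "joints": joint angles; "joint_velocities": joint speeds; "tau": joint torques, N m; "tool_pos": TCP position; "tcp_rot": TCP orientation; "contact_force": force on the tool from outside, world axes, zero at the start; "moment": the same for the moment, N m; "gripper_width": finger opening in mm.
Only numpy, scipy, OpenCV 4.12 (cv2) and the standard library are available. Lean on these libraries where they do the work, as an engineer would, in place of code of your own. Each camera call takes 0.05 s, during which the arm holds its last target.

## Working session

There is one attempt and no reset: what is moved stays moved. The work goes in short steps, Python scripts to look and compute and a tool call to move; the robot and the scene stay as the last step left them, time stands still between calls to the robot, and variables do not carry over. Pictures are saved under pics/ and viewed, and the job is handed in when it is done.

Besides the shell and the picture viewer there is one more tool, called after "Emit:" in YAML: its name, and indented under it one key for each argument. servo_tool: Moves the arm, as the interface text tells. Its arguments: {"type":"object","properties":{"plan":{"type":"array"},"fingers":{"type":"number"},"grip_force":{"type":"number"}},"required":["plan"]}

```bash
mkdir -p pics; python3 - <<'E'
from plant import manip, read_camera, spot_in, trace
import cv2, numpy as np, pickle
s=manip.read_state(); print(s['clock'],s['tool_pos'],s['tcp_rot'],s['gripper_width'])
d={}
for c in ['scene','top']:
    r=read_camera(c); d[c]=r; cv2.imwrite(f'pics/{c}0.png',r['color'])
    print(c,r['fx'],r['cx'],r['cy'],r['D'],np.round(r['world_to_cam'],3).tolist())
    for t in ['rack','old_jar','new_jar','salt_shaker','pepper_shaker','mug']:
        print(t,[(np.round(q['rect']).tolist(),round(q['confidence'],2)) for q in spot_in(t,c)])
pickle.dump(d,open('d0.pkl','wb'))
print(manip.read_state()['clock'])
E
```

```text
0.0 [ 163.99213455 -524.69646045  249.13230263] [[ 2.98215520e-01 -9.54498554e-01 -1.21137781e-04]
 [-9.54497406e-01 -2.98215354e-01  1.51831474e-03]
 [-1.48535437e-03 -3.37159321e-04 -9.99998840e-01]] 87.90675119183562
scene 531.1081687280544 322.2332338779476 238.98199601593768 [-0.07301849  0.          0.          0.          0.        ] [[-0.726, -0.688, 0.018, 373.363], [-0.547, 0.561, -0.622, 316.773], [0.418, -0.461, -0.783, 1028.157], [0.0, 0.0, 0.0, 1.0]]
rack [([262.0, 182.0, 398.0, 312.0], 0.88)]
old_jar [([285.0, 229.0, 302.0, 277.0], 0.6)]
new_jar [([411.0, 168.0, 433.0, 206.0], 0.94), ([440.0, 151.0, 458.0, 189.0], 0.9), ([396.0, 146.0, 414.0, 185.0], 0.83)]
salt_shaker [([337.0, 182.0, 360.0, 217.0], 0.9)]
pepper_shaker [([312.0, 208.0, 328.0, 247.0], 0.64), ([410.0, 168.0, 435.0, 204.0], 0.64)]
mug [([205.0, 312.0, 257.0, 383.0], 0.6)]
top 572.7427399944552 321.8556957088292 231.40611729969945 [-0.14836624  0.          0.          0.          0.        ] [[-0.01, -1.0, -0.011, -5.154], [-0.987, 0.011, -0.16, 517.544], [0.16, 0.009, -0.987, 1390.778], [0.0, 0.0, 0.0, 1.0]]
rack [([260.0, 194.0, 391.0, 283.0], 0.83), ([357.0, 206.0, 379.0, 231.0], 0.36)]
old_jar [([275.0, 211.0, 291.0, 236.0], 0.77), ([358.0, 207.0, 377.0, 230.0], 0.29)]
new_jar [([436.0, 213.0, 460.0, 238.0], 0.76), ([426.0, 245.0, 449.0, 268.0], 0.71), ([460.0, 254.0, 488.0, 273.0], 0.68), ([404.0, 200.0, 426.0, 228.0], 0.63)]
salt_shaker [([357.0, 208.0, 376.0, 230.0], 0.86), ([310.0, 212.0, 331.0, 235.0], 0.46)]
pepper_shaker [([313.0, 213.0, 332.0, 233.0], 0.52)]
mug [([171.0, 241.0, 218.0, 279.0], 0.73)]
0.7
```

View enlarged.

```bash
python3 - <<'E'
import cv2,pickle
d=pickle.load(open('d0.pkl','rb'))
t=d['top']['color'][180:300,160:500]; cv2.imwrite('pics/topc.png',cv2.resize(t,None,fx=2.35,fy=2.35,interpolation=2))
t=d['scene']['color'][130:400,190:480]; cv2.imwrite('pics/scenec.png',cv2.resize(t,None,fx=2.2,fy=2.2,interpolation=2))
E
```

```text
(no output)
```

View pics/topc.png

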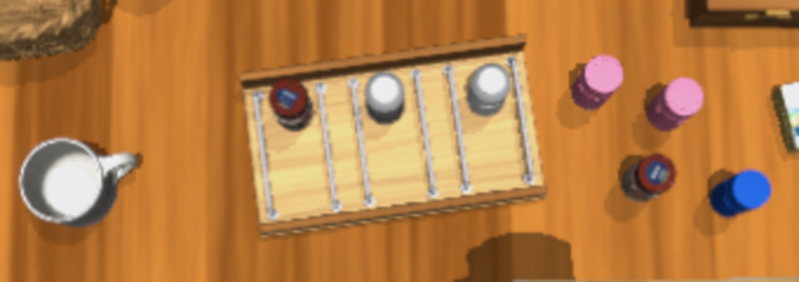

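View pics/scenec.png

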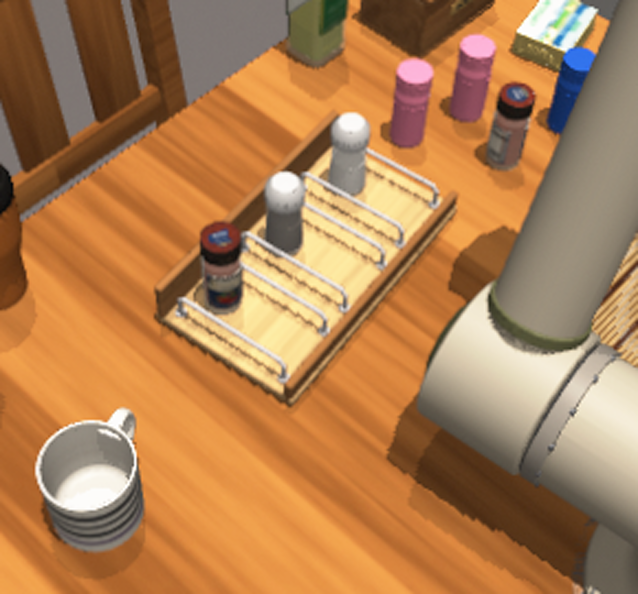

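View pics/top0.png

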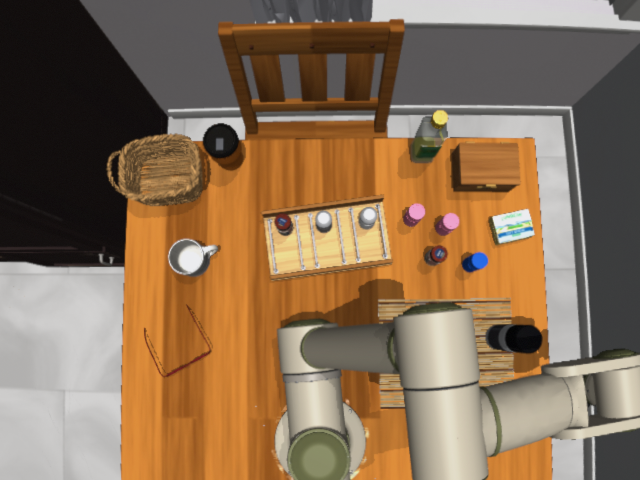

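```bash
python3 - <<'E'
import cv2,pickle
d=pickle.load(open('d0.pkl','rb'))
t=d['top']['color'][188:288,258:398]; cv2.imwrite('pics/topd.png',cv2.resize(t,None,fx=5.7,fy=5.7,interpolation=2))
t=d['scene']['color'][176:320,255:405]; cv2.imwrite('pics/scened.png',cv2.resize(t,None,fx=4,fy=4,interpolation=2))
E
```

```text
(no output)
```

View pics/topd.png

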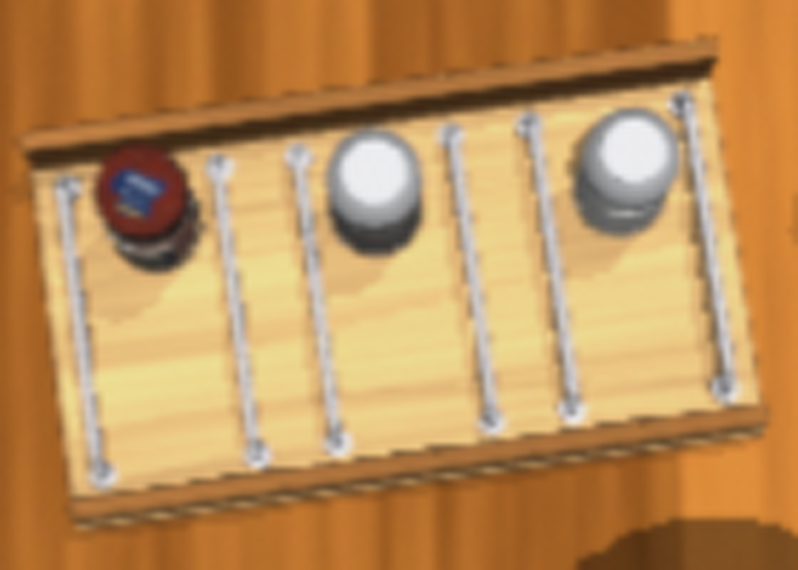

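View pics/scened.png

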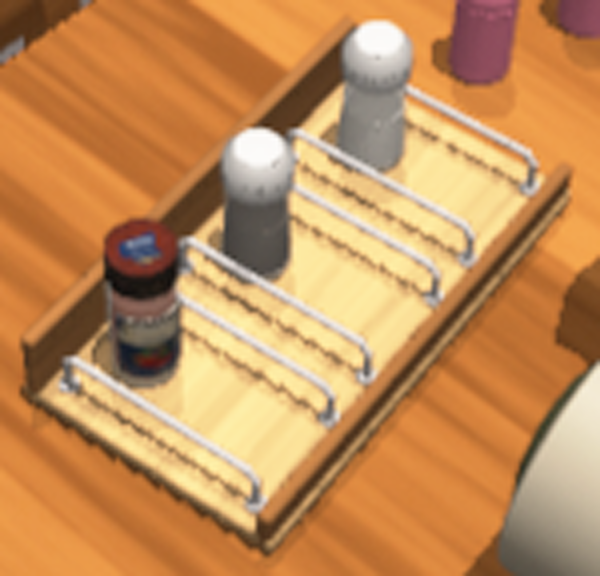

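```bash
cat > h.py <<'E'
import numpy as np,cv2,pickle
from scipy.optimize import least_squares
def proj(r,P):
    P=np.asarray(P,float).reshape(-1,3); W=np.array(r['world_to_cam']);
    K=np.array([[r['fx'],0,r['cx']],[0,r['fy'],r['cy']],[0,0,1]])
    rv,_=cv2.Rodrigues(W[:3,:3]); return cv2.projectPoints(P,rv,W[:3,3],K,np.array(r['D'],float))[0].reshape(-1,2)
def up(p,s,o): return (np.array(p,float)+.5)/s-.5+np.array(o)
def onplane(r,px,z):
    K=np.array([[r['fx'],0,r['cx']],[0,r['fy'],r['cy']],[0,0,1]])
    W=np.array(r['world_to_cam']); u=cv2.undistortPoints(np.array(px,float).reshape(-1,1,2),K,np.array(r['D'],float)).reshape(-1,2)
    d=np.c_[u,np.ones(len(u))]@W[:3,:3]; c=-W[:3,:3].T@W[:3,3]
    return c+d*((z-c[2])/d[:,2])[:,None]
def rackw(p,P):
    c,s=np.cos(p[2]),np.sin(p[2]); P=np.asarray(P,float).reshape(-1,3)
    return np.c_[p[0]+c*P[:,0]-s*P[:,1],p[1]+s*P[:,0]+c*P[:,1],P[:,2]]
E
python3 - <<'E'
from h import *
d=pickle.load(open('d0.pkl','rb')); T,S=d['top'],d['scene']
w=[(67,187),(102,476),(219,166),(258,455),(297,156),(337,442),(451,133),(491,423),(529,122),(572,411),(683,102),(727,389)]
wy=[139.5,70.5,34.5,-34.5,-70.5,-139.5]
tc=[(72,498),(75,515),(765,407),(765,427),(25,138),(715,40)]; tm=[(-75,155,36),(-87,155,36),(-75,-155,36),(-87,-155,36),(87,155,62),(87,-155,62)]
# scene: front lip corners, feet
sc=[(24,342),(262,515),(568,165)]; sm=[(75,155,62),(-75,155,36),(-75,-155,36)]
tp=up(w+tc,5.7,(258,188)); sp=up(sc,4,(255,176))
def f(p):
    M=[]
    for y in wy: M+= [(p[3],y,42),(-p[3],y,42)]
    return np.r_[(proj(T,rackw(p,M+tm))-tp).ravel(),(proj(S,rackw(p,sm))-sp).ravel()]
o=least_squares(f,[520,0,0.1,65],loss='soft_l1'); print(o.x,np.abs(o.fun).max()); print(np.round(o.fun.reshape(-1,2),1).tolist())
p=o.x
def loc(a,b,z):
    g=lambda q:np.r_[(proj(T,[[q[0],q[1],z]])[0]-a),(proj(S,[[q[0],q[1],z]])[0]-b)]
    q=least_squares(g,[500,0]); return q.x,q.fun
def inr(q): c,s=np.cos(p[2]),np.sin(p[2]); v=q-p[:2]; return np.array([c*v[0]+s*v[1],-s*v[0]+c*v[1]])
q,e=loc(up((142,192),5.7,(258,188)),up((142,243),4,(255,176)),121); print('old',q,e,inr(q))
q,e=loc(up((375,168),5.7,(258,188)),up((258,158),4,(255,176)),112); print('pep',q,e,inr(q))
q,e=loc(up((634,150),5.7,(258,188)),up((377,50),4,(255,176)),112); print('salt',q,e,inr(q))
q,e=loc(up((657,173),2.35,(160,180)),up((516,96),2.2,(190,130)),105); print('new',q,e)
for n,px,z in [('pink1',(604,75),105),('pink2',(682,97),105),('blue',(749,189),105),('mugtop',(62,178),90)]: print(n,onplane(T,up(px,2.35,(160,180)),z))
np.save('rack.npy',p)
E
```

```text
[ 5.01190837e+02 -2.29584096e+01  1.24558172e-01  6.45006016e+01] 3.494131313612229
[[-0.9, -0.3], [-0.9, -0.3], [-0.4, -0.3], [-0.7, -0.3], [0.1, -0.5], [-0.1, -0.0], [0.3, -0.1], [0.4, -0.4], [0.8, -0.1], [0.6, -0.3], [0.8, -0.2], [0.8, -0.2], [-1.0, 1.0], [-1.0, 2.8], [0.7, 0.2], [1.4, 1.5], [-1.6, -1.2], [0.7, -0.6], [3.5, 2.2], [-0.4, 1.1], [-0.1, -0.4]]
old [532.13415657  81.39056187] [ 0.14258635 -0.88758867  0.46049667  0.83091896] [43.6675255  99.69625917]
pep [539.19791305 -13.46332856] [-0.73239397  0.62180955  0.07847379 -1.16806178] [38.8922564   4.69965929]
salt [ 546.48529482 -121.71451754] [-0.88449959  0.2729427   0.43049574 -1.10885222] [  32.67444875 -103.61822805]
new [ 452.00188932 -289.33608343] [-0.56490628 -0.39121968  0.69292273 -0.29059723]
pink1 [[ 552.82752897 -240.13881392  105.        ]]
pink2 [[ 529.07850714 -319.84997598  105.        ]]
blue [[ 433.35062193 -384.77483153  105.        ]]
mugtop [[454.26338296 318.92450832  90.        ]]
```

```bash
python3 - <<'E'
from h import *
d=pickle.load(open('d0.pkl','rb')); T,S=d['top'],d['scene']
p=np.load('rack.npy')
def draw(r,crop,s,name):
    y0,y1,x0,x1=crop
    im=cv2.resize(r['color'][y0:y1,x0:x1],None,fx=s,fy=s,interpolation=2)
    def ln(A,col):
        q=proj(r,rackw(p,A)); q=(q+.5-np.array([x0,y0]))*s-.5
        cv2.polylines(im,[np.round(q).astype(int)],False,col,1)
    for y in [139.5,70.5,34.5,-34.5,-70.5,-139.5]: ln([(p[3],y,44.5),(-p[3],y,44.5)],(255,0,0))
    ln([(87,155,62),(87,-155,62),(75,-155,62),(75,155,62),(87,155,62)],(0,255,0))
    ln([(-87,155,36),(-87,-155,36),(-75,-155,36),(-75,155,36),(-87,155,36)],(0,255,0))
    ln([(-87,155,0),(-87,-155,0)],(0,0,255)); ln([(-87,155,0),(87,155,0)],(0,0,255))
    cv2.imwrite(name,im)
draw(T,(188,288,258,398),5.7,'pics/ov_t.png'); draw(S,(176,320,255,405),4,'pics/ov_s.png')
im=T['color']; h=cv2.cvtColor(im,cv2.COLOR_BGR2HSV)
m=((h[...,1]<70)&(h[...,2]>90)).astype(np.uint8); m[:190]=0;m[285:]=0;m[:,:262]=0;m[:,392:]=0
n,l,st,c=cv2.connectedComponentsWithStats(m,connectivity=8)
for i in range(1,n):
    if st[i,4]>8:
        yy,xx=np.where(l==i); k=np.polyfit(yy,xx,1); print(st[i],np.round([np.polyval(k,yy.min()),yy.min(),np.polyval(k,yy.max()),yy.max()],1))
E
```

```text
[375 204  13  55 158] [377.8 204.  386.  258. ]
[359 207  18  22 307] [368.9 207.  366.3 228. ]
[348 208  13  55 152] [350.8 208.  358.9 262. ]
[315 210  17  18 239] [323.  210.  323.6 227. ]
[335 210  12  54 149] [336.8 210.  344.4 263. ]
[308 213  12  55 147] [309.6 213.  317.  267. ]
[294 215  12  55 151] [295.5 215.  302.7 269. ]
[268 219  11  55 152] [268.5 219.  275.2 273. ]
[278 229  10   4  18] [281.1 229.  283.2 232. ]
```

View pics/ov_t.png

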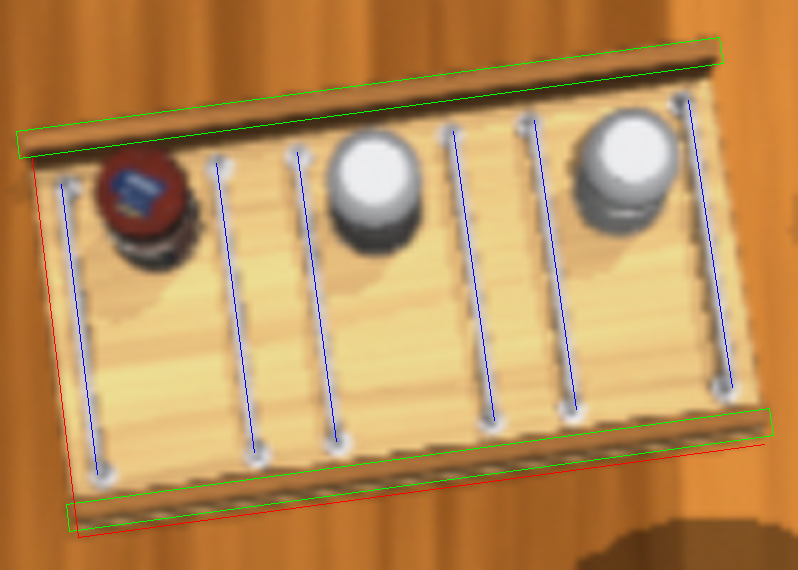

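View pics/ov_s.png

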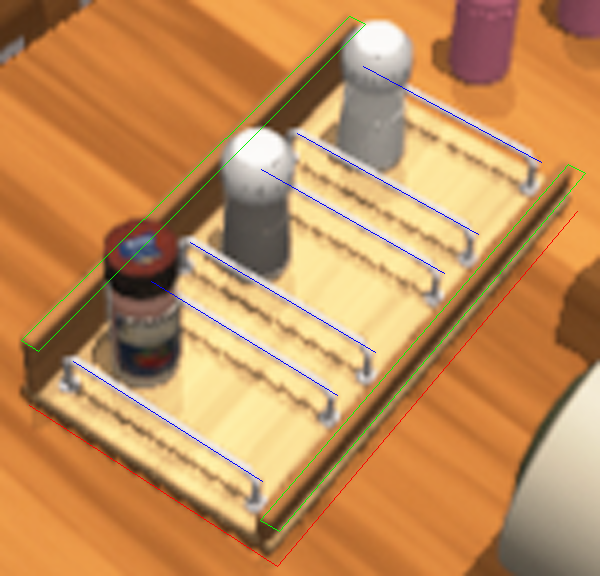

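Emit:
servo_tool:
  plan:
    - [[-0.025, -0.058, 0, 2], [-0.048, -0.116, 0, 4], [-0.07, -0.173, 0, 6], [-0.093, -0.23, 0, 8], [-0.116, -0.287, 0, 10], [-0.139, -0.345, 0, 10.3], [-0.139, -0.345, 0, 10.3], [-0.139, -0.345, 0, 10.3]]

```text
clock: 1.7
tool_pos: [451.6, -289.6, 249.7]
tcp_rot: [[0.123, -0.992, -0.0], [-0.992, -0.123, -0.0], [0.0, 0.0, -1.0]]
contact_force: [0.3, -0.6, -0.2]
gripper_width: 88.1
```

```bash
cat > shot.py <<'E'
import sys
from plant import manip, read_camera
import cv2,pickle
r=read_camera(sys.argv[1]); cv2.imwrite(f'pics/{sys.argv[2]}.png',r['color']); s=manip.read_state()
pickle.dump((r,s),open(sys.argv[2]+'.pkl','wb'))
import numpy as np
print(s['clock'],np.round(s['tool_pos'],1),np.round(s['tcp_rot'],3).tolist(),np.round(s['contact_force'],1),s['gripper_width'])
E
python3 shot.py wrist w1
```

```text
1.75 [ 451.3 -290.1  249.7] [[0.122, -0.993, -0.0], [-0.993, -0.122, -0.0], [0.0, 0.0, -1.0]] [ 0.  -0.1  0.1] 88.49070320947818
```

View pics/w1.png

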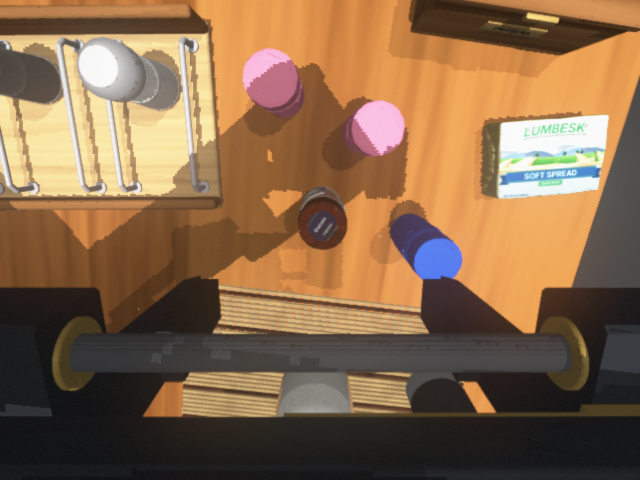

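```bash
python3 - <<'E'
from h import *
r,s=pickle.load(open('w1.pkl','rb'))
im=r['color'][160:270,260:390]; cv2.imwrite('pics/w1c.png',cv2.resize(im,None,fx=5,fy=5,interpolation=2))
im=r['color'][0:210,0:225]; cv2.imwrite('pics/w1r.png',cv2.resize(im,None,fx=2.8,fy=2.8,interpolation=2))
print(np.round(np.linalg.inv(r['world_to_cam'])[:3,3],1), onplane(r,[(323,228)],105))
print(onplane(r,[(272,80),(375,128),(437,260)],105))
p=np.load('rack.npy'); print(proj(r,rackw(p,[(87,-155,62),(-75,-155,36),(-87,-155,36),(64.5,-139.5,44.5),(-64.5,-139.5,44.5),(64.5,-70.5,44.5),(-64.5,-70.5,44.5)])))
E
```

```text
[ 516.4 -281.3  384.2] [[ 450.67971564 -291.73296606  105.        ]]
[[ 554.27111043 -241.94573384  105.        ]
 [ 530.77659609 -320.44322162  105.        ]
 [ 435.49155271 -387.0647003   105.        ]]
[[188.85170133   5.1039646 ]
 [214.0016632  203.22963393]
 [214.9533931  215.35403963]
 [180.33886499  42.5006258 ]
 [194.1437352  193.71829865]
 [ 99.49664908  42.88335998]
 [121.08985558 193.89890011]]
```

View pics/w1c.png

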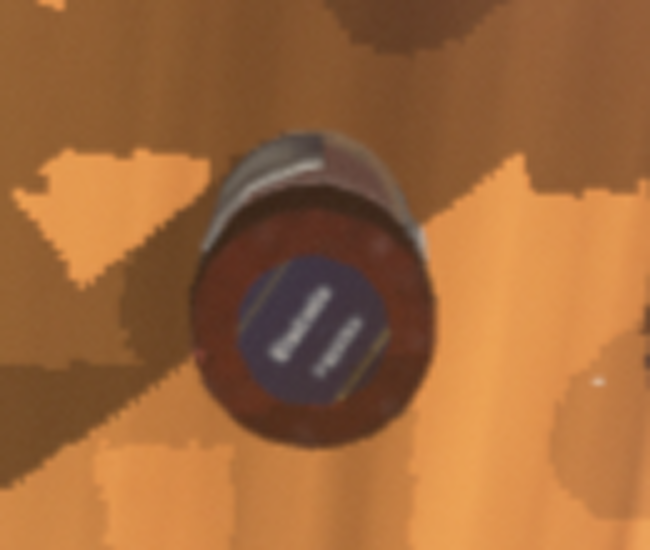

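View pics/w1r.png

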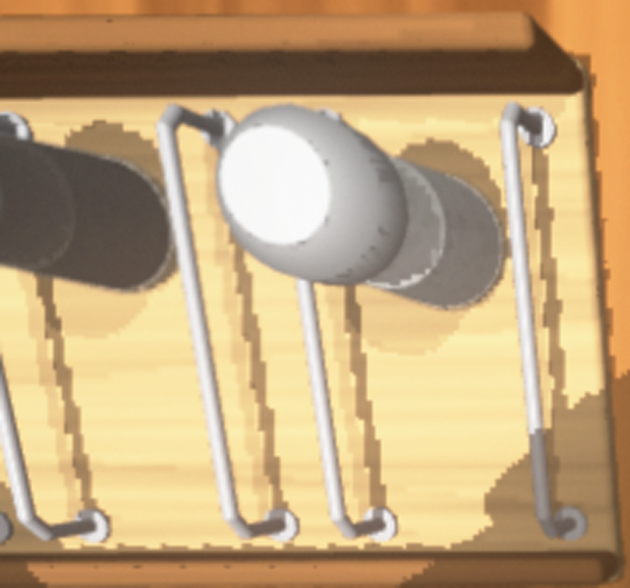

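Emit:
servo_tool:
  plan:
    - [[-0.057, -0.02, 0, 0], [-0.115, -0.04, 0, 0], [-0.172, -0.06, 0, 0], [-0.229, -0.08, 0, 0], [-0.287, -0.1, 0, 0], [-0.344, -0.12, 0, 0], [-0.358, -0.125, 0, 0], [-0.358, -0.125, 0, 0]]

```text
clock: 2.75
tool_pos: [532.0, 80.4, 249.7]
tcp_rot: [[0.122, -0.992, -0.0], [-0.992, -0.122, -0.0], [0.0, 0.0, -1.0]]
contact_force: [0.2, -0.4, 0.7]
gripper_width: 88.2
```

```bash
python3 shot.py wrist w2; python3 - <<'E'
from h import *
r,s=pickle.load(open('w2.pkl','rb')); p=np.load('rack.npy'); im=r['color'].copy()
def ln(A,col): cv2.polylines(im,[np.round(proj(r,rackw(p,A))).astype(int)],False,col,1)
for y in [139.5,70.5,34.5,-34.5]: ln([(64.5,y,44.5),(-64.5,y,44.5)],(255,0,0))
ln([(87,155,62),(87,-155,62),(75,-155,62),(75,155,62),(87,155,62)],(0,255,0))
ln([(-87,155,36),(-87,-155,36),(-75,-155,36),(-75,155,36),(-87,155,36)],(0,255,0))
cv2.imwrite('pics/w2o.png',im)
E
```

```text
2.8 [532.   79.6 249.7] [[0.121, -0.993, -0.0], [-0.993, -0.121, -0.0], [0.0, 0.0, -1.0]] [ 0.1 -0.9  0.2] 88.11116255860964
```

View pics/w2o.png

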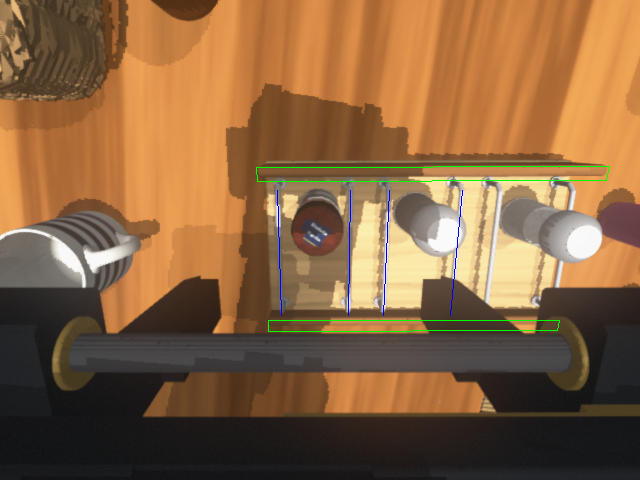

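```bash
python3 - <<'E'
from h import *
r,s=pickle.load(open('w2.pkl','rb'))
im=r['color'][150:340,250:480]; cv2.imwrite('pics/w2c.png',cv2.resize(im,None,fx=3.4,fy=3.1,interpolation=2))
E
```

```text
(no output)
```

View pics/w2c.png

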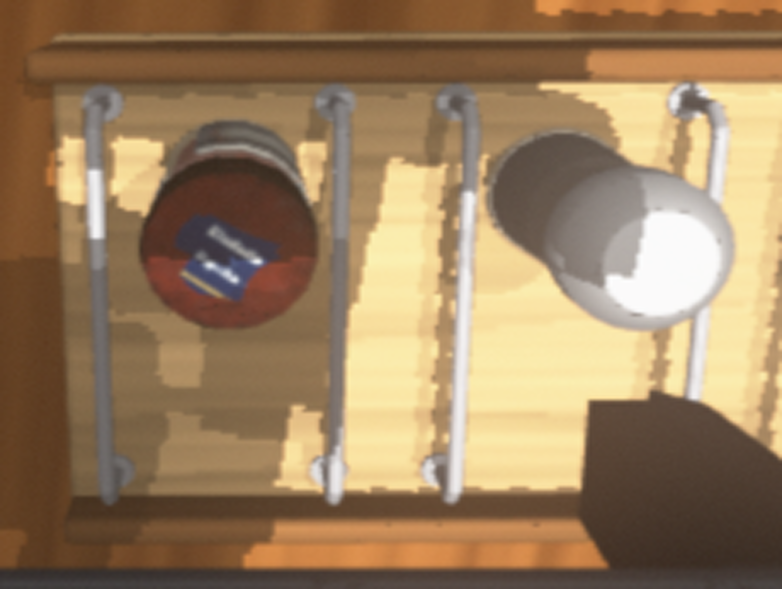

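```bash
python3 - <<'E'
from h import *
r,s=pickle.load(open('w2.pkl','rb')); p=np.load('rack.npy')
f=lambda q:(up(q,1,(0,0)))
U=lambda x,y:((x+.5)/3.4-.5+250,(y+.5)/3.1-.5+150)
q=onplane(r,[U(229,245)],121)[0][:2]; print('old',q)
w=onplane(r,[U(96,170),U(108,480),U(341,200),U(334,480),U(468,200),U(453,480)],44.5)
be=onplane(r,[U(60,80),U(700,79)],62); le=onplane(r,[U(100,518),U(570,518)],36)
def inr(p,q): c,s=np.cos(p[2]),np.sin(p[2]); v=np.atleast_2d(q)[:,:2]-p[:2]; return np.c_[c*v[:,0]+s*v[:,1],-s*v[:,0]+c*v[:,1]]
def g(p): return np.r_[inr(p,w)[:,1]-[139.5,139.5,70.5,70.5,34.5,34.5],inr(p,be)[:,0]-75,inr(p,le)[:,0]+75]
o=least_squares(g,p[:3],loss='soft_l1'); print(o.x,np.round(o.fun,1)); print('old in rack',inr(o.x,q))
np.save('rack2.npy',o.x)
for t in [(-54.5,105),(8,105),(20,105)]: print(t,rackw(o.x,[(t[0],t[1],16)]))
E
```

```text
old [533.76747626  83.15962188]
[ 5.05426116e+02 -2.25184075e+01  1.22807691e-01] [-0.4 -0.8  0.   0.2  0.3  0.4  0.2  0.4 -0.2 -0.4]
old in rack [[ 41.07338795 101.41033184]]
(-54.5, 105) [[438.47415735  75.01458826  16.        ]]
(8, 105) [[500.50344537  82.67079023  16.        ]]
(20, 105) [[512.41306866  84.14078101  16.        ]]
```

Emit:
servo_tool:
  plan:
    - [[-0.0023, -0.0019, 0.05, 0], [-0.0023, -0.0019, 0.1, 0], [-0.0023, -0.0019, 0.14, 0], [-0.0023, -0.0019, 0.168, 0], [-0.0023, -0.0019, 0.168, 0]]

```text
clock: 3.42
tool_pos: [532.8, 81.8, 80.5]
tcp_rot: [[0.12, -0.993, -0.004], [-0.993, -0.12, 0.0], [-0.0, 0.004, -1.0]]
contact_force: [0.7, 0.1, 0.1]
gripper_width: 88.1
```

```bash
python3 shot.py wrist w3; python3 shot.py scene s3;  python3 - <<'E'
import cv2
a=cv2.imread('pics/s3.png')[130:400,190:480]; cv2.imwrite('pics/s3c.png',cv2.resize(a,None,fx=2.2,fy=2.2))
E
```

```text
3.475 [533.6  82.1  81.9] [[0.12, -0.993, -0.001], [-0.993, -0.12, -0.0], [0.0, 0.001, -1.0]] [-0.9  0.4  0.4] 88.23696307820298
3.525 [534.1  82.4  82.8] [[0.121, -0.993, 0.001], [-0.993, -0.121, -0.0], [0.0, -0.001, -1.0]] [ 0.5 -0.1 -0.1] 88.18949885164275
```

View pics/w3.png

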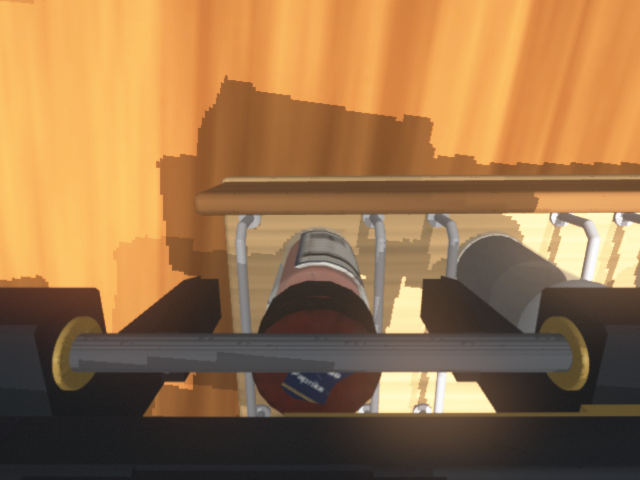

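View pics/s3c.png

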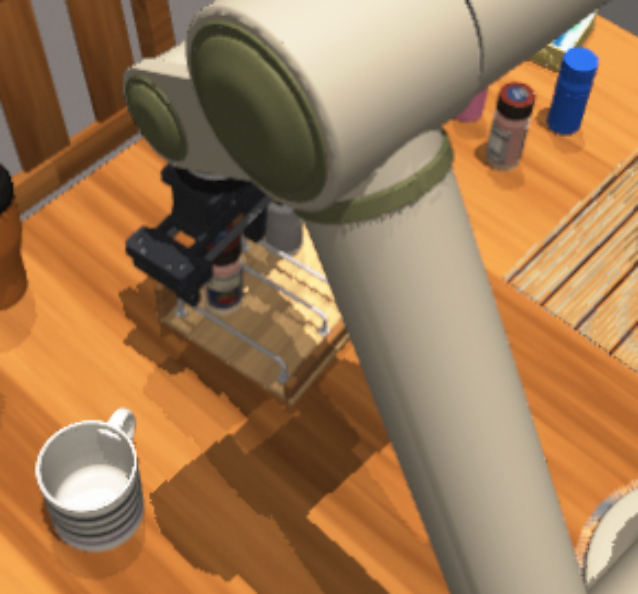

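Emit:
servo_tool:
  plan:
    - [[0, 0, 0, 0], [0, 0, 0, 0], [0, 0, 0, 0], [0, 0, 0, 0], [0, 0, 0, 0], [0, 0, 0, 0]]
  fingers: 1
  grip_force: 12

```text
clock: 4.28
tool_pos: [533.6, 83.8, 81.7]
tcp_rot: [[0.123, -0.992, -0.0], [-0.992, -0.123, 0.0], [-0.0, 0.0, -1.0]]
contact_force: [0.4, 0.2, 0.8]
gripper_width: 40.7
```

Emit:
servo_tool:
  plan:
    - [[0, 0.012, 0, 0], [0, 0.025, 0, 0], [0, 0.038, 0, 0], [0, 0.051, 0, 0], [0, 0.064, 0, 0], [0, 0.076, 0, 0], [0, 0.086, 0, 0], [0, 0.089, 0, 0]]

```text
clock: 5.28
tool_pos: [444.7, 72.8, 81.8]
tcp_rot: [[0.123, -0.992, -0.0], [-0.992, -0.123, 0.0], [-0.0, 0.0, -1.0]]
contact_force: [0.6, 0.2, -0.2]
gripper_width: 40.3
```

Emit:
servo_tool:
  plan:
    - [[0, 0, 0, 0], [0, 0.001, 0, 0], [0, 0.002, 0, 0], [0, 0.002, 0, 0]]

```text
clock: 5.78
tool_pos: [443.4, 72.6, 81.7]
tcp_rot: [[0.123, -0.992, 0.0], [-0.992, -0.123, -0.0], [0.0, -0.0, -1.0]]
contact_force: [0.9, 0.1, 0.9]
gripper_width: 40.4
```

```bash
python3 shot.py wrist w4; python3 shot.py scene s4;  python3 - <<'E'
import cv2
a=cv2.imread('pics/s4.png')[180:340,240:400]; cv2.imwrite('pics/s4c.png',cv2.resize(a,None,fx=3.5,fy=3.5))
E
```

```text
5.825 [443.4  72.5  81.7] [[0.123, -0.992, 0.0], [-0.992, -0.123, -0.0], [0.0, -0.0, -1.0]] [ 2.4 -0.3 -0.2] 40.38340815600853
5.875 [443.4  72.6  81.7] [[0.123, -0.992, 0.0], [-0.992, -0.123, -0.0], [0.0, -0.0, -1.0]] [ 0.2  0.5 -0.2] 40.608127782070895
```

View pics/w4.png

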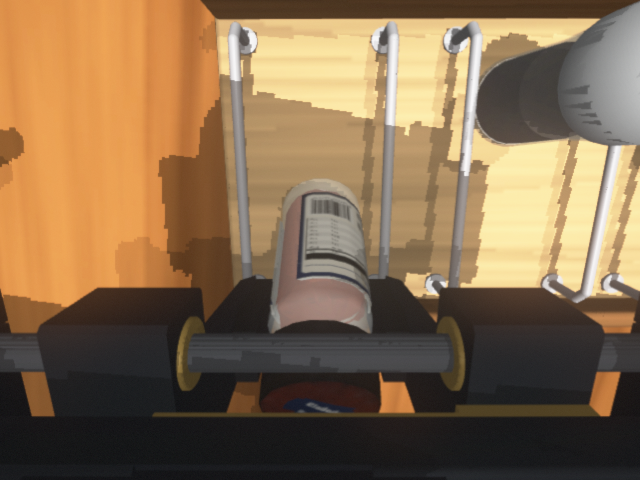

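View pics/s4c.png

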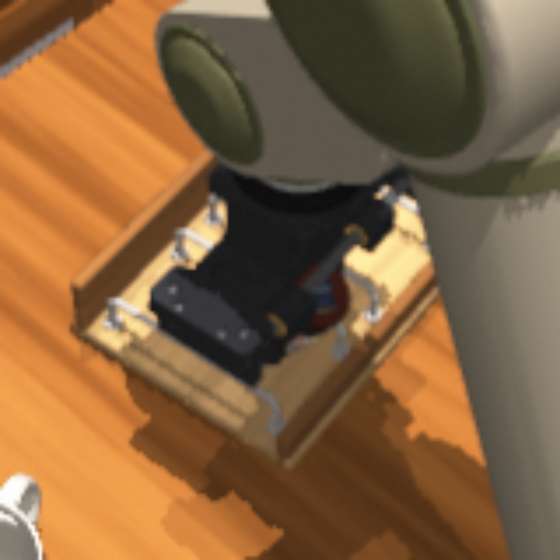

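Emit:
servo_tool:
  plan:
    - [[0, 0.001, 0, 0], [0, 0.002, 0, 0], [0, 0.003, 0, 0], [0, 0.003, 0, 0]]

```text
clock: 6.38
tool_pos: [440.2, 72.2, 81.8]
tcp_rot: [[0.123, -0.992, -0.0], [-0.992, -0.123, 0.0], [-0.0, 0.0, -1.0]]
contact_force: [0.9, 0.4, 0.5]
gripper_width: 40.5
```

Emit:
servo_tool:
  plan:
    - [[0, 0.001, 0, 0], [0, 0.001, 0, 0]]

```text
clock: 6.62
tool_pos: [439.2, 72.1, 81.7]
tcp_rot: [[0.123, -0.992, -0.0], [-0.992, -0.123, -0.0], [-0.0, 0.0, -1.0]]
contact_force: [0.5, 0.5, 0.9]
gripper_width: 40.1
```

Emit:
servo_tool:
  plan:
    - [[0, 0.001, 0, 0], [0, 0.001, 0, 0]]

```text
clock: 6.88
tool_pos: [438.2, 72.0, 81.8]
tcp_rot: [[0.123, -0.992, -0.0], [-0.992, -0.123, -0.0], [0.0, 0.0, -1.0]]
contact_force: [1.2, 0.6, 0.1]
gripper_width: 40.7
```

Emit:
servo_tool:
  plan:
    - [[0, 0.001, 0, 0], [0, 0.001, 0, 0]]

```text
clock: 7.12
tool_pos: [437.2, 71.8, 81.8]
tcp_rot: [[0.123, -0.992, -0.0], [-0.992, -0.123, -0.0], [-0.0, 0.0, -1.0]]
contact_force: [1.4, 0.2, 0.7]
gripper_width: 40.5
```

Emit:
servo_tool:
  plan:
    - [[0, 0.001, 0, 0], [0, 0.001, 0, 0]]

```text
clock: 7.38
tool_pos: [436.3, 71.7, 81.8]
tcp_rot: [[0.123, -0.992, -0.0], [-0.992, -0.123, -0.0], [0.0, 0.0, -1.0]]
contact_force: [1.7, -0.6, 0.1]
gripper_width: 40.3
```

```bash
python3 shot.py scene s5; python3 shot.py wrist w5; python3 - <<'E'
import cv2
a=cv2.imread('pics/s5.png')[220:330,250:370]; cv2.imwrite('pics/s5c.png',cv2.resize(a,None,fx=5,fy=5))
from plant import manip
print(manip.read_state()['moment'])
E
```

```text
7.425 [436.3  71.7  81.8] [[0.123, -0.992, -0.0], [-0.992, -0.123, 0.0], [-0.0, 0.0, -1.0]] [ 0.2 -0.3  0. ] 39.95348910433778
7.475 [436.3  71.7  81.8] [[0.123, -0.992, -0.0], [-0.992, -0.123, 0.0], [-0.0, 0.0, -1.0]] [ 1.1 -0.2  0. ] 40.198461032092645
[-0.04784149 -0.17606216 -0.02367046]
```

View pics/s5c.png

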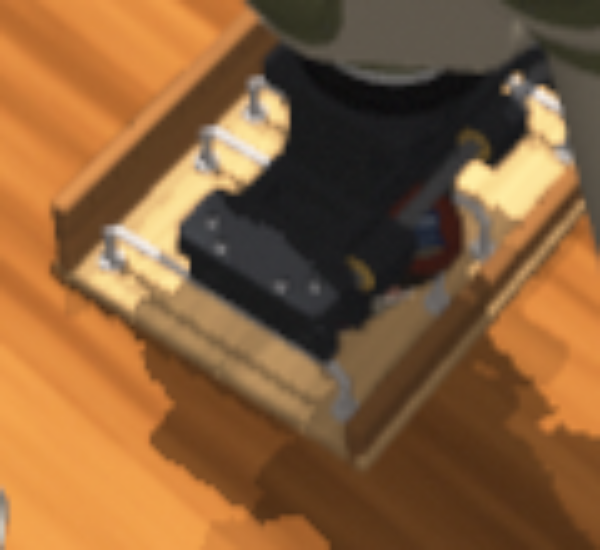

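View pics/w5.png

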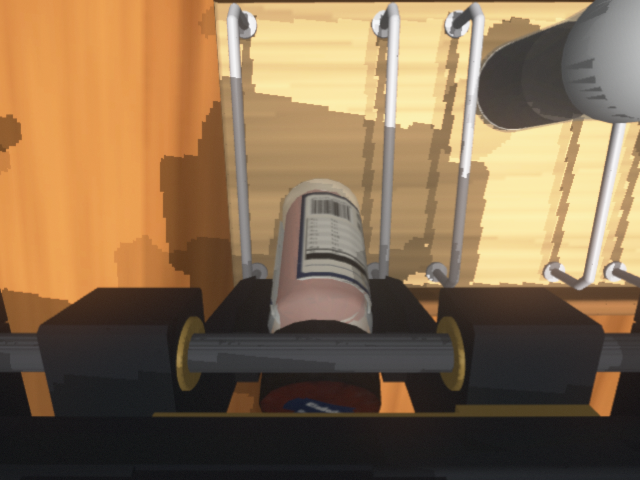

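```bash
python3 - <<'E'
from h import *
p=np.load('rack2.npy')
def inr(p,q): c,s=np.cos(p[2]),np.sin(p[2]); v=np.atleast_2d(q)[:,:2]-p[:2]; return np.c_[c*v[:,0]+s*v[:,1],-s*v[:,0]+c*v[:,1]]
for n in ['w4','w5']:
    r,s=pickle.load(open(n+'.pkl','rb'))
    print(n,inr(p,onplane(r,[(320,180)],16)), inr(p,s['tool_pos'][:2]))
    print(proj(r,rackw(p,[(-75,20,36),(-75,20,16),(-75,0,36),(75,139,16),(75,70,16),(75,100,62),(-64.5,70.5,44.5)])))
    im=r['color'][250:345,400:640]; cv2.imwrite(f'pics/{n}l.png',cv2.resize(im,None,fx=3.3,fy=3.3,interpolation=2))
E
```

```text
w4 [[ -5.15822923 102.27203701]] [[-49.907241   101.94922654]]
[[470.48663686 312.41208682]
 [457.12245275 297.20386366]
 [506.95606363 312.35366032]
 [245.45715154  16.45014978]
 [385.30155504  16.38004858]
 [325.96875248 -25.05618367]
 [381.60301243 301.49109324]]
w5 [[-12.35621697 102.30735503]] [[-57.07283018 102.00094556]]
[[ 4.71963384e+02  3.00277167e+02]
 [ 4.58353689e+02  2.86016572e+02]
 [ 5.08776495e+02  3.00224428e+02]
 [ 2.44747542e+02 -6.49124396e-02]
 [ 3.86035319e+02 -1.42380130e-01]
 [ 3.26120396e+02 -4.76399275e+01]
 [ 3.82277036e+02  2.88523881e+02]]
```

View pics/w5l.png

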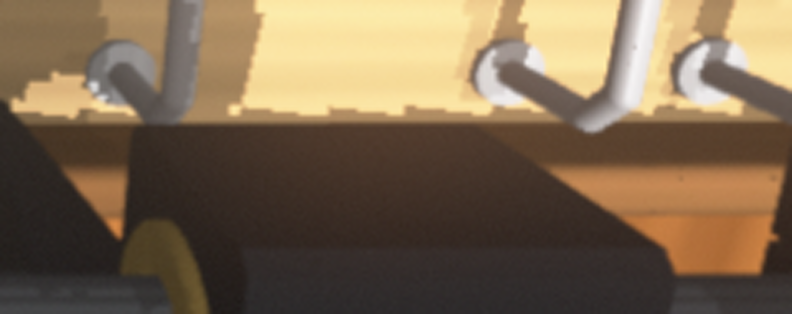

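```bash
python3 - <<'E'
from h import *
p=np.load('rack2.npy')
def inr(p,q): c,s=np.cos(p[2]),np.sin(p[2]); v=np.atleast_2d(q)[:,:2]-p[:2]; return np.c_[c*v[:,0]+s*v[:,1],-s*v[:,0]+c*v[:,1]]
r,s=pickle.load(open('w3.pkl','rb'))
print(inr(p,onplane(r,[(318,230)],16)), inr(p,s['tool_pos'][:2]))
r,s=pickle.load(open('w5.pkl','rb'))
xt,yt=inr(p,s['tool_pos'][:2])[0]
a=np.linspace(0,2*np.pi,60)
im=cv2.resize(r['color'][160:430,200:440],None,fx=2.2,fy=2.2,interpolation=2)
for t,col in [(0,(0,255,0)),(10,(255,0,0)),(18,(0,0,255))]:
    t=np.radians(t)
    for h in [-74,31-5]:
        X=20.5*np.cos(a);Y=20.5*np.sin(a)
        P=np.c_[xt+X*np.cos(t)+h*np.sin(-t)*1, yt+Y, 90+h*np.cos(t)+X*np.sin(t)]
        q=(proj(r,rackw(p,P))+.5-np.array([200,160]))*2.2-.5
        cv2.polylines(im,[np.round(q).astype(int)],True,col,1)
cv2.imwrite('pics/w5t.png',im)
E
```

```text
[[ 56.47050575 101.62092076]] [[ 40.82208505 100.36764954]]
```

View pics/w5t.png

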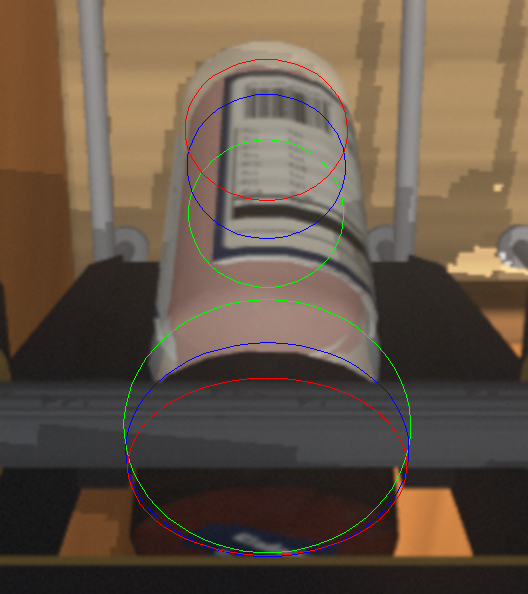

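Emit:
servo_tool:
  plan:
    - [[0, 0, 0, 0], [0, -0.005, 0, 0], [0, -0.01, 0, 0], [0, -0.015, 0, 0], [0, -0.02, 0, 0], [0, -0.02, 0, 0]]
  grip_force: 6

```text
clock: 8.22
tool_pos: [456.5, 74.2, 81.5]
tcp_rot: [[0.123, -0.992, -0.0], [-0.992, -0.123, 0.0], [-0.0, 0.0, -1.0]]
contact_force: [-0.1, 0.4, 0.2]
gripper_width: 40.7
```

```bash
cat > tilt.py <<'E'
import sys,subprocess
from h import *
n=sys.argv[1]; r,s=pickle.load(open(n+'.pkl','rb')); p=np.load('rack2.npy')
def inr(p,q): c,s=np.cos(p[2]),np.sin(p[2]); v=np.atleast_2d(q)[:,:2]-p[:2]; return np.c_[c*v[:,0]+s*v[:,1],-s*v[:,0]+c*v[:,1]]
xt,yt=inr(p,s['tool_pos'][:2])[0]; print('tcp rack',xt,yt)
a=np.linspace(0,2*np.pi,60)
im=cv2.resize(r['color'][120:430,180:460],None,fx=1.9,fy=1.9,interpolation=2)
for t,col in [(0,(0,255,0)),(10,(255,0,0)),(20,(0,0,255))]:
    t=np.radians(t); 
    for h in [-74,31]:
        R=17 if h<0 else 20.5
        X=R*np.cos(a);Y=R*np.sin(a)
        P=np.c_[xt+X*np.cos(t)-h*np.sin(t), yt+Y, s['tool_pos'][2]+8+h*np.cos(t)+X*np.sin(t)]
        q=(proj(r,rackw(p,P))+.5-np.array([180,120]))*1.9-.5
        cv2.polylines(im,[np.round(q).astype(int)],True,col,1)
cv2.imwrite(f'pics/{n}t.png',im)
E
python3 shot.py wrist w6; python3 tilt.py w6
```

```text
8.275 [456.4  74.2  81.6] [[0.123, -0.992, 0.0], [-0.992, -0.123, 0.0], [-0.0, -0.0, -1.0]] [ 0.3  0.3 -1.1] 40.38928057821707
tcp rack -36.84586673346122 102.00781802571463
```

View pics/w6t.png

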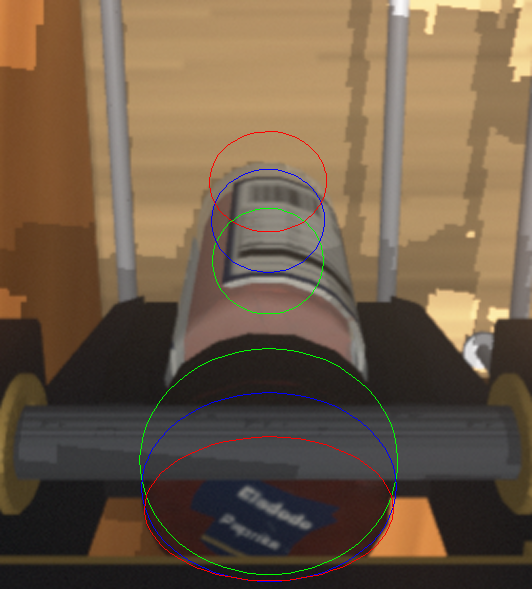

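```bash
python3 tilt.py w3
```

```text
tcp rack 40.822085048960695 100.36764954385418
```

View pics/w3t.png

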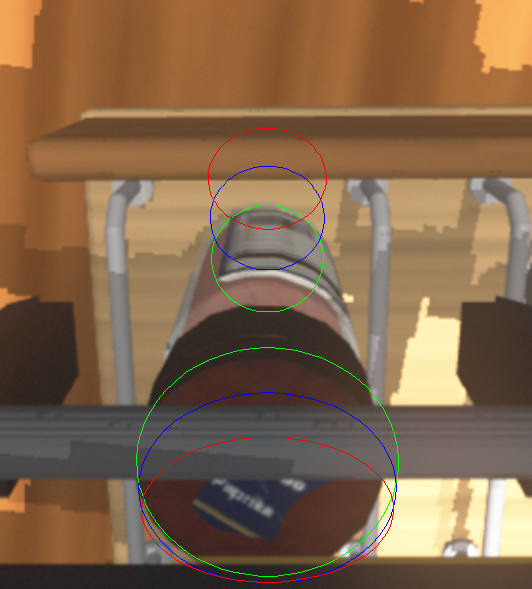

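Emit:
servo_tool:
  plan:
    - [[0, -0.005, 0, 0], [0, -0.01, 0, 0], [0, -0.013, 0.001, 0], [0, -0.013, 0.001, 0]]

```text
clock: 8.78
tool_pos: [469.7, 75.8, 81.0]
tcp_rot: [[0.123, -0.992, 0.001], [-0.992, -0.123, -0.0], [0.0, -0.001, -1.0]]
contact_force: [0.7, 1.1, 3.0]
gripper_width: 40.7
```

```bash
python3 shot.py wrist w7; python3 tilt.py w7
```

```text
8.825 [469.6  75.7  81. ] [[0.123, -0.992, 0.001], [-0.992, -0.123, -0.0], [0.0, -0.001, -1.0]] [ 1.1 -0.3  2.4] 40.43998221828298
tcp rack -23.528608792533053 101.90904348180877
```

View pics/w7t.png

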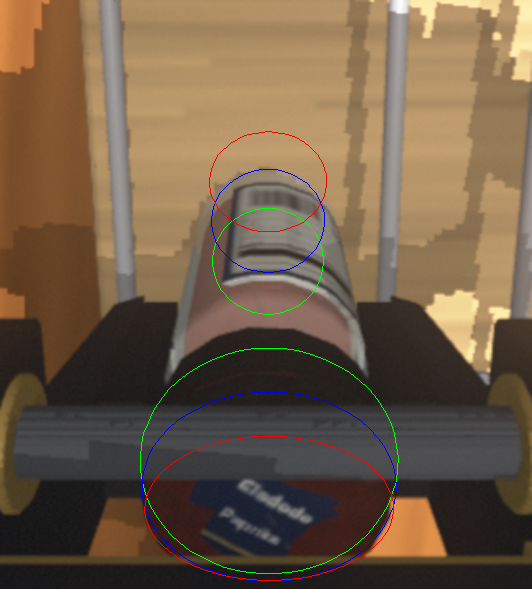

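Emit:
servo_tool:
  plan:
    - [[0, 0, 0, 0], [0, 0, 0, 0]]
  grip_force: 3

```text
clock: 9.07
tool_pos: [469.3, 75.7, 81.0]
tcp_rot: [[0.123, -0.992, 0.001], [-0.992, -0.123, -0.0], [0.0, -0.001, -1.0]]
contact_force: [1.2, -0.1, 4.3]
gripper_width: 41.1
```

Emit:
servo_tool:
  plan:
    - [[0, 0, -0.001, 0], [0, 0, -0.001, 0], [0, 0, -0.001, 0], [0, 0, -0.001, 0]]
  fingers: 0

```text
clock: 9.57
tool_pos: [469.0, 75.8, 81.7]
tcp_rot: [[0.123, -0.992, -0.0], [-0.992, -0.123, 0.0], [-0.0, 0.0, -1.0]]
contact_force: [-0.5, 0.5, -1.0]
gripper_width: 44.2
```

```bash
python3 shot.py wrist w8; python3 tilt.py w8
```

```text
9.625 [469.   75.8  81.7] [[0.123, -0.992, -0.0], [-0.992, -0.123, 0.0], [-0.0, 0.0, -1.0]] [-0.4  0.  -0.5] 44.09653082715902
tcp rack -24.134715190274825 102.03865582129868
```

View pics/w8t.png

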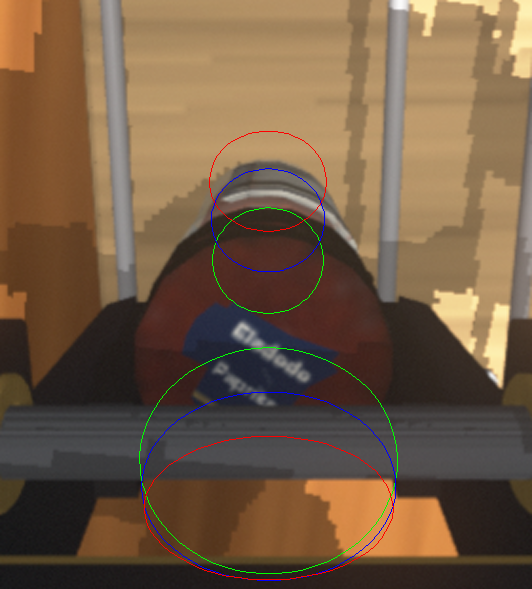

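```bash
python3 - <<'E'
from h import *
p=np.load('rack2.npy')
def inr(p,q): c,s=np.cos(p[2]),np.sin(p[2]); v=np.atleast_2d(q)[:,:2]-p[:2]; return np.c_[c*v[:,0]+s*v[:,1],-s*v[:,0]+c*v[:,1]]
r,s=pickle.load(open('w8.pkl','rb'))
U=lambda x,y:((x+.5)/1.9-.5+180,(y+.5)/1.9-.5+120)
print(inr(p,s['tool_pos'][:2]),inr(p,onplane(r,[U(263,325),U(263,159),U(136,340),U(390,340)],121)),inr(p,onplane(r,[U(263,159)],16)))
xt=inr(p,s['tool_pos'][:2])[0]
im=cv2.resize(r['color'][120:430,180:460],None,fx=1.9,fy=1.9,interpolation=2); a=np.linspace(0,2*np.pi,60)
for d,col in [(10,(0,255,0)),(15,(255,0,0)),(20,(0,0,255))]:
  for z,R in [(16,17.5),(121,20.5)]:
    q=(proj(r,rackw(p,np.c_[xt[0]+d+R*np.cos(a),xt[1]+R*np.sin(a),a*0+z]))+.5-np.array([180,120]))*1.9-.5
    cv2.polylines(im,[np.round(q).astype(int)],True,col,1)
cv2.imwrite('pics/w8u.png',im)
E
```

```text
[[-24.13471519 102.03865582]] [[  0.1737404  102.82846544]
 [ 25.19167094 102.77950931]
 [ -2.24689607 121.91745248]
 [ -2.26990279  83.74769658]] [[  7.56923256 103.35745921]]
```

View pics/w8u.png

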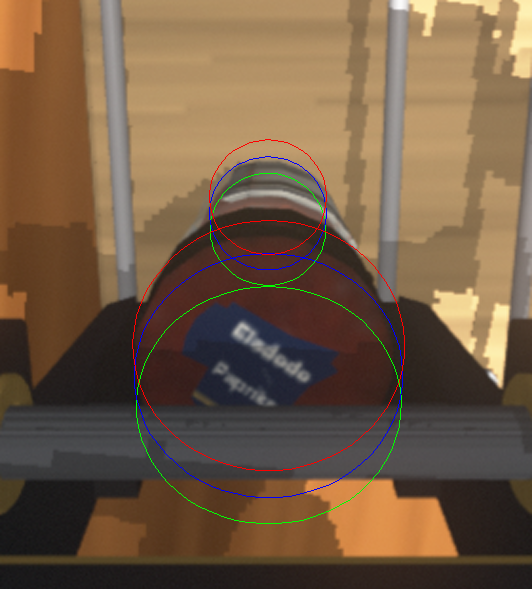

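Emit:
servo_tool:
  plan:
    - [[0, 0, 0, 0], [0, 0, 0, 0], [-0.0005, -0.008, 0, 0], [-0.0005, -0.0155, 0, 0], [-0.0005, -0.0155, 0, 0]]
  fingers: -0.4

```text
clock: 10.25
tool_pos: [485.1, 78.2, 81.7]
tcp_rot: [[0.123, -0.992, 0.0], [-0.992, -0.123, -0.0], [0.0, -0.0, -1.0]]
contact_force: [-0.1, 0.9, -0.5]
gripper_width: 61.4
```

```bash
python3 shot.py wrist w9; python3 tilt.py w9
```

```text
10.3 [484.6  78.2  81.6] [[0.123, -0.992, -0.0], [-0.992, -0.123, -0.0], [0.0, 0.0, -1.0]] [-0.4  0.2  0.8] 61.78590150905651
tcp rack -8.31637393258388 102.51695723760399
```

View pics/w9t.png

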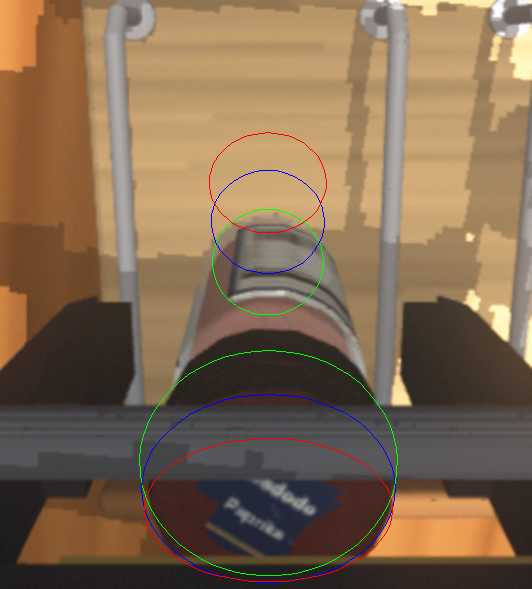

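```bash
python3 - <<'E'
from h import *
o=[]
for n in ['w3','w9']:
    r,s=pickle.load(open(n+'.pkl','rb')); o.append(cv2.resize(r['color'][215:420,260:380],None,fx=2.9,fy=2.9,interpolation=2))
cv2.imwrite('pics/cmp.png',np.hstack(o))
E
```

```text
(no output)
```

View pics/cmp.png

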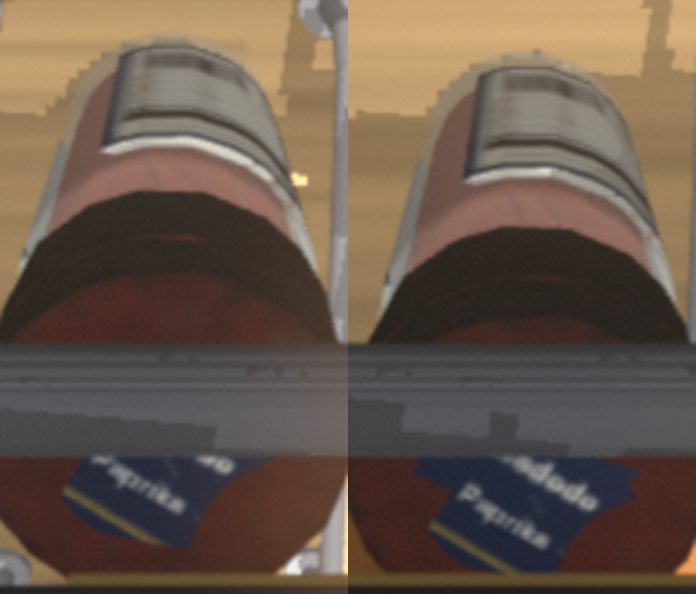

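Emit:
servo_tool:
  plan:
    - [[0, 0.0023, 0, 0], [0, 0.0023, 0, 0], [0, 0.0023, 0, 0], [0, 0.0023, 0, 0], [0, 0.0023, 0, 0], [0, 0.0023, -0.001, 0], [0, 0.0023, -0.0025, 0], [0, 0.0023, -0.0025, 0]]
  fingers: 1
  grip_force: 20

```text
clock: 11.3
tool_pos: [482.2, 77.9, 84.3]
tcp_rot: [[0.123, -0.992, 0.0], [-0.992, -0.123, 0.0], [0.0, -0.0, -1.0]]
contact_force: [0.9, 0.3, -2.2]
gripper_width: 40.0
```

```bash
python3 shot.py wrist w10; python3 tilt.py w10; python3 - <<'E'
from h import *
o=[]
for n in ['w3','w10']:
    r,s=pickle.load(open(n+'.pkl','rb')); o.append(cv2.resize(r['color'][215:420,260:380],None,fx=2.9,fy=2.9,interpolation=2))
cv2.imwrite('pics/cmp2.png',np.hstack(o))
E
```

```text
11.35 [482.1  77.9  84.3] [[0.123, -0.992, 0.0], [-0.992, -0.123, 0.0], [-0.0, -0.0, -1.0]] [ 0.6 -0.2 -2.2] 40.358922779832255
tcp rack -10.803276855457387 102.49621310394303
```

View pics/cmp2.png

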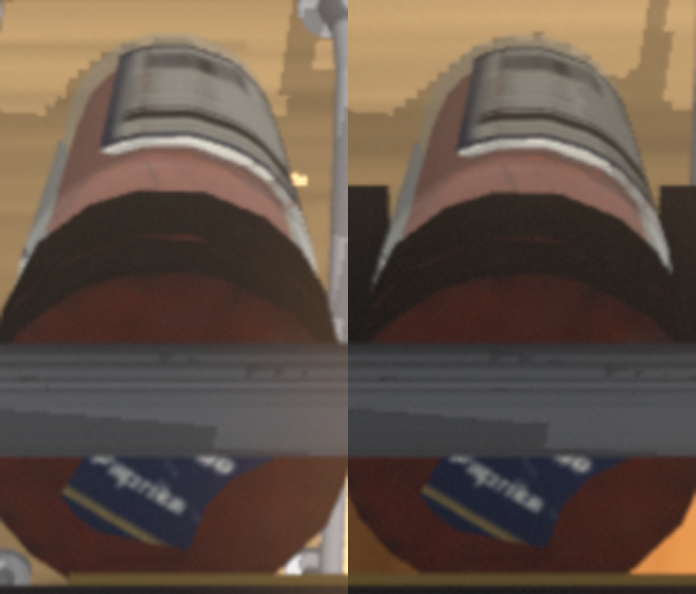

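Emit:
servo_tool:
  plan:
    - [[0, 0.004, 0, 0], [0, 0.011, 0, 0], [0, 0.019, 0, 0], [0, 0.027, 0, 0], [0, 0.034, 0, 0], [0, 0.039, 0, 0], [0, 0.0415, 0, 0], [0, 0.0415, 0, 0]]

```text
clock: 12.35
tool_pos: [440.9, 72.8, 84.3]
tcp_rot: [[0.123, -0.992, 0.0], [-0.992, -0.123, -0.0], [0.0, -0.0, -1.0]]
contact_force: [-0.8, -0.2, -0.2]
gripper_width: 40.3
```

```bash
python3 shot.py wrist w11; python3 tilt.py w11; python3 - <<'E'
from h import *
o=[]
for n in ['w10','w11']:
    r,s=pickle.load(open(n+'.pkl','rb')); o.append(cv2.resize(r['color'][215:420,260:380],None,fx=2.9,fy=2.9,interpolation=2))
cv2.imwrite('pics/cmp3.png',np.hstack(o))
E
```

```text
12.4 [441.1  72.8  84.3] [[0.123, -0.992, 0.0], [-0.992, -0.123, -0.0], [0.0, -0.0, -1.0]] [-0.2 -0.  -1. ] 40.071377819652064
tcp rack -52.187653371936946 102.44335620652615
```

View pics/cmp3.png

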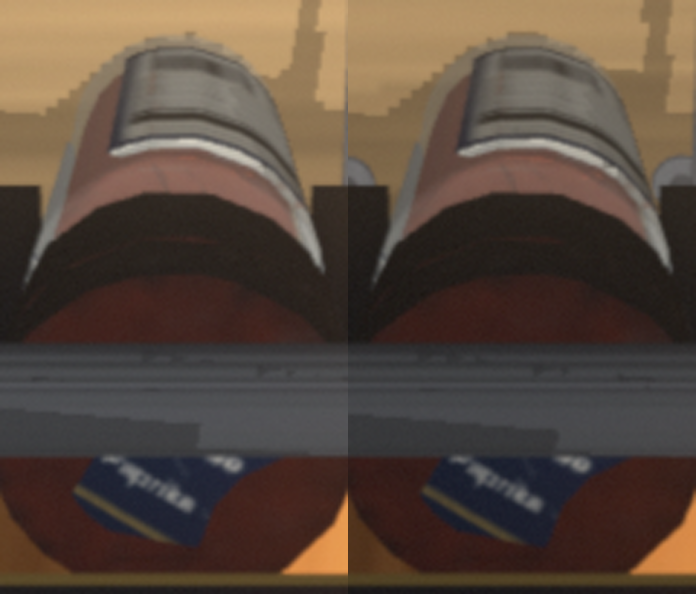

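View pics/w11.png

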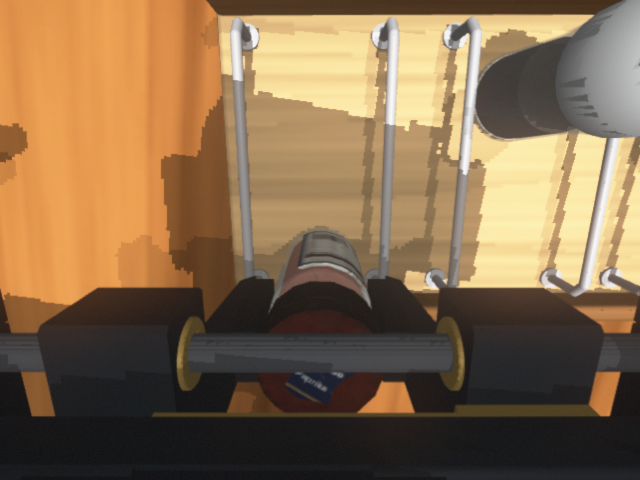

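Emit:
servo_tool:
  plan:
    - [[0, 0.001, 0, 0], [0, 0.0015, 0, 0], [0, 0.0015, 0, 0]]

```text
clock: 12.78
tool_pos: [439.4, 72.6, 84.2]
tcp_rot: [[0.123, -0.992, -0.0], [-0.992, -0.123, 0.0], [-0.0, 0.0, -1.0]]
contact_force: [-0.5, -0.3, -1.1]
gripper_width: 40.8
```

```bash
python3 shot.py wrist w12; python3 tilt.py w12; python3 - <<'E'
from h import *
o=[]
for n in ['w11','w12']:
    r,s=pickle.load(open(n+'.pkl','rb')); o.append(r['color'][215:420,260:380])
print(cv2.absdiff(o[0][:110],o[1][:110])[20:110,20:100].mean(), o[0].shape)
for dy in range(-3,4): print(dy, np.abs(o[0][40:110,30:90].astype(int)-np.roll(o[1],dy,0)[40:110,30:90]).mean())
E
```

```text
12.825 [439.5  72.6  84.2] [[0.123, -0.992, -0.0], [-0.992, -0.123, 0.0], [-0.0, 0.0, -1.0]] [-0.  -0.3 -1.5] 40.59867192388844
tcp rack -53.81935854757698 102.49827667534998
1.38375 (205, 120, 3)
-3 11.702777777777778
-2 9.027857142857142
-1 5.398015873015873
0 1.2744444444444445
1 5.48968253968254
2 9.47547619047619
3 12.482460317460317
```

Emit:
servo_tool:
  plan:
    - [[0, 0.001, 0, 0], [0, 0.001, 0, 0]]

```text
clock: 13.08
tool_pos: [438.7, 72.5, 84.3]
tcp_rot: [[0.123, -0.992, 0.001], [-0.992, -0.123, -0.0], [0.0, -0.001, -1.0]]
contact_force: [0.6, -0.6, -1.6]
gripper_width: 40.4
```

```bash
python3 shot.py wrist w13; python3 tilt.py w13; cat > dif.py <<'E'
import sys
from h import *
o=[]
for n in sys.argv[1:3]:
    r,s=pickle.load(open(n+'.pkl','rb')); o.append(r['color'][215:420,260:380])
for dy in range(-3,4): print(dy, np.abs(o[0][40:110,30:90].astype(int)-np.roll(o[1],dy,0)[40:110,30:90]).mean())
E
python3 dif.py w11 w13
```

```text
13.125 [438.7  72.5  84.3] [[0.123, -0.992, 0.001], [-0.992, -0.123, -0.0], [0.0, -0.001, -1.0]] [ 1.5  0.3 -1.2] 40.62315843739283
tcp rack -54.61339568855493 102.4389525169621
-3 11.483333333333333
-2 8.810952380952381
-1 5.216269841269841
0 1.552857142857143
1 5.72031746031746
2 9.703095238095239
3 12.672301587301588
```

Emit:
servo_tool:
  plan:
    - [[0, 0, 0.0015, 0], [0, 0, 0.0024, 0], [0, 0, 0.0024, 0]]

```text
clock: 13.5
tool_pos: [438.6, 72.5, 81.9]
tcp_rot: [[0.123, -0.992, 0.0], [-0.992, -0.123, -0.0], [0.0, -0.0, -1.0]]
contact_force: [2.1, 0.6, -1.8]
gripper_width: 40.3
```

Emit:
servo_tool:
  plan:
    - [[0, 0, 0, 0], [0, 0, 0, 0], [0, 0, 0, 0], [0, 0, 0, 0]]
  fingers: -0.5

```text
clock: 14.0
tool_pos: [438.4, 72.5, 81.8]
tcp_rot: [[0.123, -0.992, -0.0], [-0.992, -0.123, 0.0], [-0.0, 0.0, -1.0]]
contact_force: [0.9, 0.2, -0.4]
gripper_width: 66.0
```

```bash
python3 shot.py wrist w14; python3 tilt.py w14; python3 - <<'E'
from h import *
o=[]
for n in ['w13','w14']:
    r,s=pickle.load(open(n+'.pkl','rb')); o.append(cv2.resize(r['color'][215:420,260:380],None,fx=2.9,fy=2.9,interpolation=2))
cv2.imwrite('pics/cmp4.png',np.hstack(o))
E
```

```text
14.05 [438.4  72.5  81.8] [[0.123, -0.992, -0.0], [-0.992, -0.123, -0.0], [-0.0, 0.0, -1.0]] [ 0.2 -0.6 -0. ] 65.87608894771348
tcp rack -54.920311184260896 102.50266858090774
```

View pics/cmp4.png

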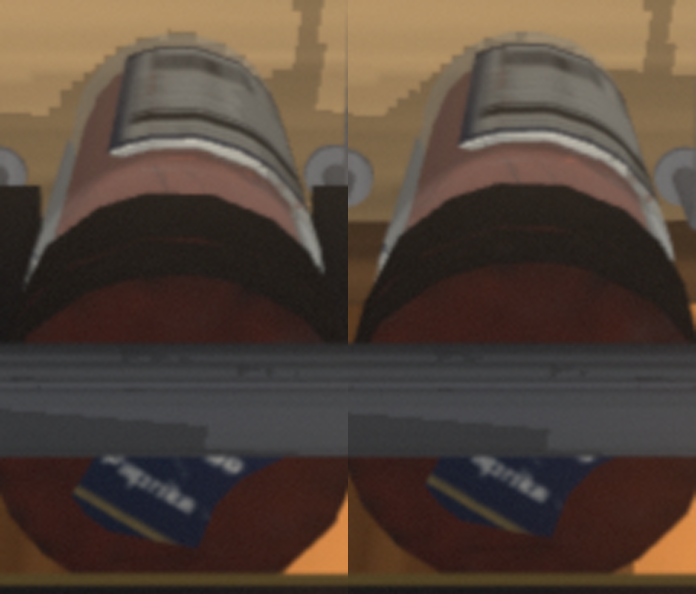

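Emit:
servo_tool:
  plan:
    - [[0, 0, -0.03, 0], [0, 0, -0.085, 0], [0, 0, -0.14, 0], [0, 0, -0.168, 0], [0, 0, -0.168, 0]]

```text
clock: 14.68
tool_pos: [438.9, 72.5, 251.3]
tcp_rot: [[0.123, -0.992, 0.004], [-0.992, -0.123, -0.0], [0.001, -0.004, -1.0]]
contact_force: [-0.7, 0.4, -0.2]
gripper_width: 65.8
```

```bash
python3 shot.py wrist w15
```

```text
14.725 [438.3  72.5 249.7] [[0.123, -0.992, 0.001], [-0.992, -0.123, -0.0], [0.0, -0.001, -1.0]] [-0.6  0.3 -0.4] 65.80610464942808
```

Emit:
servo_tool:
  plan:
    - [[0.055, 0.005, 0, 0], [0.115, 0.01, 0, 0], [0.175, 0.015, 0, 0], [0.235, 0.02, 0, 0], [0.295, 0.026, 0, 0], [0.35, 0.0315, 0, 0], [0.362, 0.0315, 0, 0], [0.362, 0.0315, 0, 0]]
  fingers: -1

```text
clock: 15.72
tool_pos: [451.4, -290.3, 248.4]
tcp_rot: [[0.122, -0.993, -0.002], [-0.993, -0.122, 0.002], [-0.002, 0.002, -1.0]]
contact_force: [-0.4, -0.0, -0.7]
gripper_width: 88.3
```

```bash
python3 shot.py wrist w16; python3 shot.py scene s16;python3 shot.py top t16; python3 - <<'E'
import cv2
a=cv2.imread('pics/w16.png')[160:270,260:390];b=cv2.imread('pics/s16.png')[176:320,255:405]; c=cv2.imread('pics/t16.png')[188:288,258:398]
cv2.imwrite('pics/w16c.png',cv2.resize(a,None,fx=5,fy=5)); cv2.imwrite('pics/s16c.png',cv2.resize(b,None,fx=4,fy=4)); cv2.imwrite('pics/t16c.png',cv2.resize(c,None,fx=5.7,fy=5.7))
E
```

```text
15.775 [ 451.5 -289.5  248.9] [[0.123, -0.992, -0.001], [-0.992, -0.123, 0.002], [-0.002, 0.001, -1.0]] [ 0.1  0.4 -0.2] 88.1695755523767
15.825 [ 451.6 -289.1  249.3] [[0.124, -0.992, -0.001], [-0.992, -0.124, 0.001], [-0.001, 0.001, -1.0]] [ 0.2 -0.1  0.1] 87.8901978676602
15.875 [ 451.7 -289.1  249.6] [[0.124, -0.992, -0.0], [-0.992, -0.124, 0.001], [-0.001, 0.0, -1.0]] [ 0.6 -0.1  0.2] 88.20472821020154
```

View pics/w16c.png

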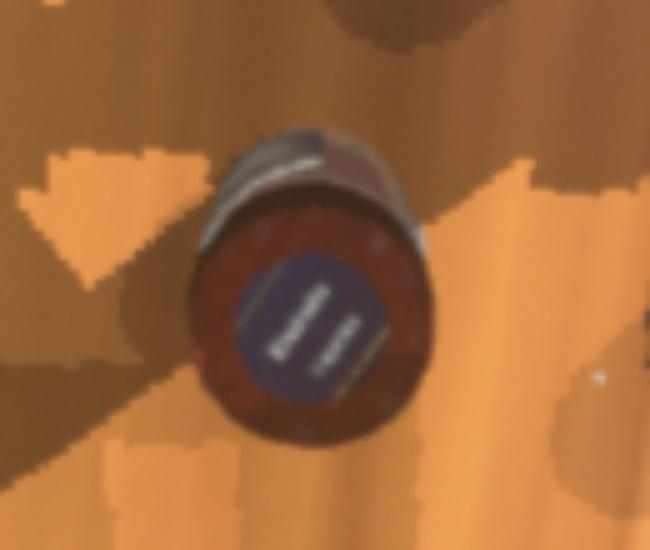

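View pics/s16c.png

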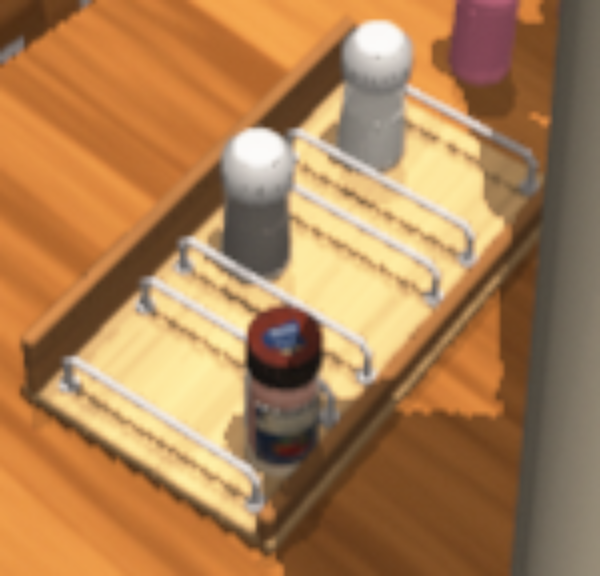

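View pics/t16c.png

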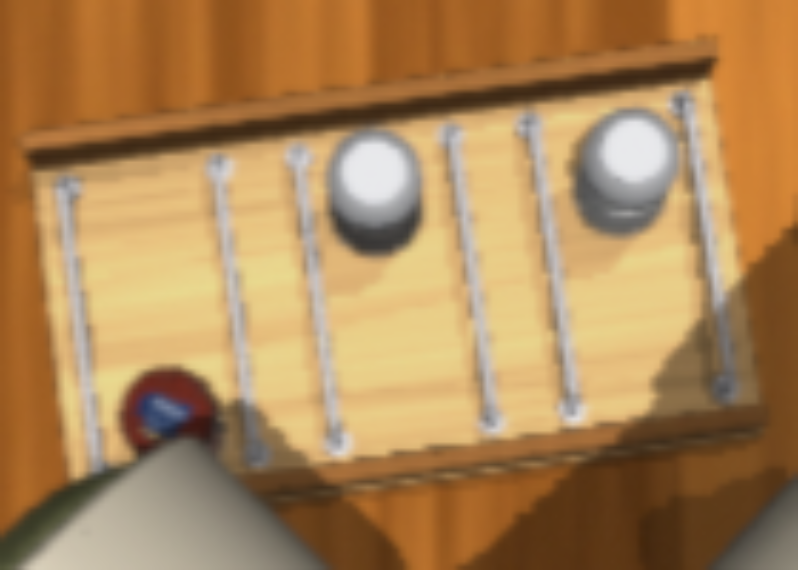

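View pics/w15.png

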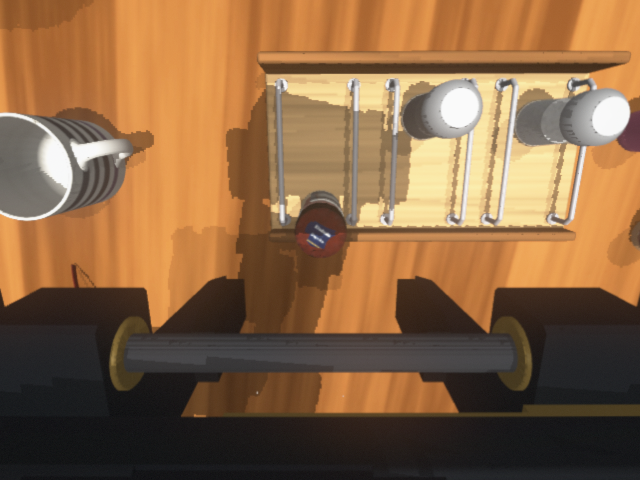

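Emit:
servo_tool:
  plan:
    - [[0.0023, -0.0002, 0.03, 0], [0.0023, -0.0002, 0.08, 0], [0.0023, -0.0002, 0.13, 0], [0.0023, -0.0002, 0.165, 0], [0.0023, -0.0002, 0.183, 0], [0.0023, -0.0002, 0.183, 0], [0.0023, -0.0002, 0.183, 0]]

```text
clock: 16.75
tool_pos: [452.6, -292.6, 67.9]
tcp_rot: [[0.124, -0.992, 0.001], [-0.992, -0.124, -0.001], [0.001, -0.001, -1.0]]
contact_force: [0.2, 0.8, 0.8]
gripper_width: 88.5
```

```bash
python3 shot.py wrist w17;python3 - <<'E'
from h import *
o=[]
for n in ['w3','w17']:
    r,s=pickle.load(open(n+'.pkl','rb')); o.append(cv2.resize(r['color'][215:420,260:380],None,fx=2.9,fy=2.9,interpolation=2))
cv2.imwrite('pics/cmp5.png',np.hstack(o))
E
```

```text
16.8 [ 452.6 -292.8   68. ] [[0.123, -0.992, 0.001], [-0.992, -0.123, -0.001], [0.002, -0.001, -1.0]] [ 0.4 -0.3  0.4] 88.15954210281579
```

View pics/cmp5.png

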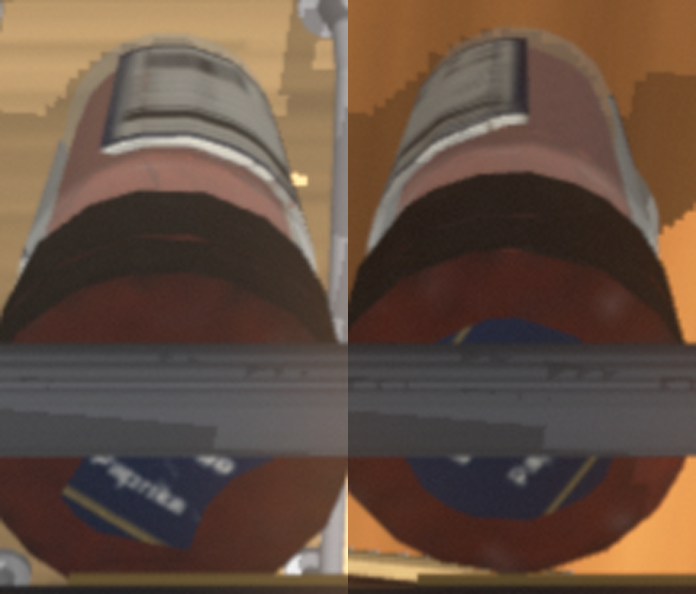

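View pics/w17.png

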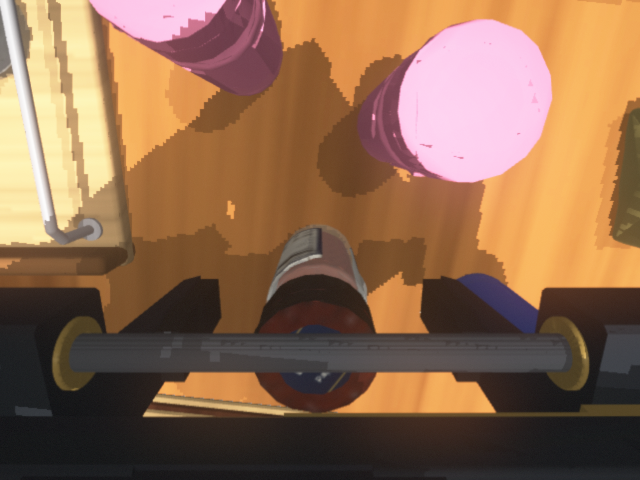

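Emit:
servo_tool:
  plan:
    - [[-0.0007, -0.001, 0, 0], [-0.0007, -0.001, 0, 0], [-0.0007, -0.001, 0, 0], [-0.0007, -0.001, 0, 0], [-0.0007, -0.001, 0, 0], [-0.0007, -0.001, 0, 0]]
  fingers: 1
  grip_force: 20

```text
clock: 17.55
tool_pos: [453.0, -292.1, 66.8]
tcp_rot: [[0.123, -0.992, -0.0], [-0.992, -0.123, 0.0], [-0.0, 0.0, -1.0]]
contact_force: [0.4, 0.4, 0.2]
gripper_width: 40.4
```

Emit:
servo_tool:
  plan:
    - [[0, 0, -0.008, 0], [0, 0, -0.03, 0], [0, 0, -0.07, 0], [0, 0, -0.11, 0], [0, 0, -0.15, 0], [0, 0, -0.175, 0], [0, 0, -0.182, 0], [0, 0, -0.182, 0]]

```text
clock: 18.55
tool_pos: [452.8, -291.9, 248.5]
tcp_rot: [[0.123, -0.992, -0.0], [-0.992, -0.123, 0.0], [-0.0, 0.0, -1.0]]
contact_force: [-0.5, 1.0, -1.2]
gripper_width: 40.4
```

```bash
python3 shot.py wrist w18;python3 - <<'E'
from h import *
o=[]
for n in ['w17','w18']:
    r,s=pickle.load(open(n+'.pkl','rb')); o.append(cv2.resize(r['color'][215:420,260:380],None,fx=2.9,fy=2.9,interpolation=2))
cv2.imwrite('pics/cmp6.png',np.hstack(o))
p=np.load('rack2.npy'); T=rackw(p,[(12,103,16)])[0]; R=s['tcp_rot']; d=T-s['tool_pos']; d[2]=0; print(T,R.T@d)
E
```

```text
18.6 [ 452.7 -291.8  247.9] [[0.123, -0.992, -0.001], [-0.992, -0.123, 0.001], [-0.001, 0.001, -1.0]] [-0.6  0.3 -1.1] 40.07770150292109
[504.71831826  81.17584994  16.        ] [-363.80892711  -97.36973729    0.3805605 ]
```

View pics/cmp6.png

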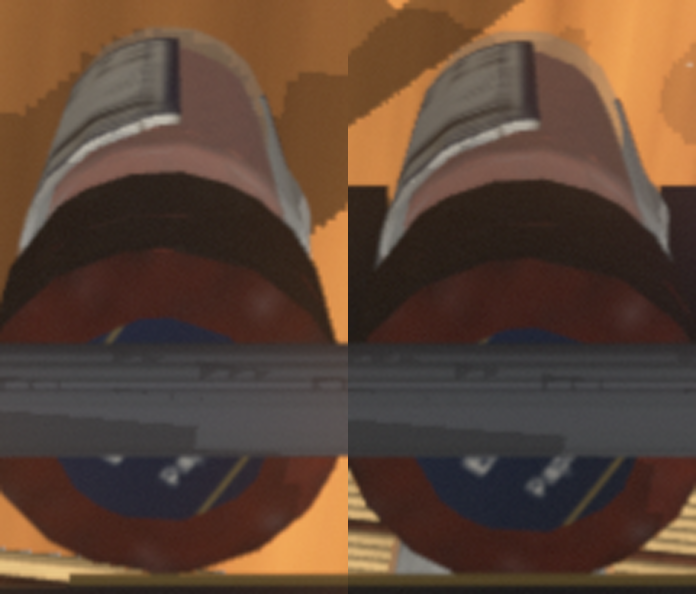

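Emit:
servo_tool:
  plan:
    - [[-0.03, -0.008, 0, 0], [-0.085, -0.022, 0, 0], [-0.145, -0.039, 0, 0], [-0.205, -0.055, 0, 0], [-0.265, -0.071, 0, 0], [-0.315, -0.084, 0, 0], [-0.35, -0.093, 0, 0], [-0.364, -0.097, 0, 0]]

```text
clock: 19.6
tool_pos: [504.2, 82.6, 247.7]
tcp_rot: [[0.125, -0.992, -0.002], [-0.992, -0.125, 0.0], [-0.0, 0.002, -1.0]]
contact_force: [0.1, -0.5, -0.5]
gripper_width: 40.4
```

Emit:
servo_tool:
  plan:
    - [[0, 0, 0, 0], [0, 0, 0.03, 0], [0, 0, 0.08, 0], [0, 0, 0.125, 0], [0, 0, 0.15, 0], [0, 0, 0.15, 0]]

```text
clock: 20.35
tool_pos: [503.9, 79.7, 97.5]
tcp_rot: [[0.121, -0.993, -0.004], [-0.993, -0.121, 0.0], [-0.001, 0.004, -1.0]]
contact_force: [-0.1, 0.3, -0.2]
gripper_width: 40.5
```

```bash
python3 shot.py wrist w19;python3 tilt.py w19; python3 - <<'E'
from h import *
o=[]
for n in ['w18','w19']:
    r,s=pickle.load(open(n+'.pkl','rb')); o.append(cv2.resize(r['color'][215:420,260:380],None,fx=2.9,fy=2.9,interpolation=2))
cv2.imwrite('pics/cmp7.png',np.hstack(o))
E
python3 shot.py scene s19
```

```text
20.4 [504.7  79.9  98.8] [[0.121, -0.993, -0.001], [-0.993, -0.121, -0.0], [-0.0, 0.001, -1.0]] [ 0.1 -0.  -0.4] 40.293502129916746
tcp rack 11.799892795959291 101.75421270338403
20.45 [505.1  80.1  99.6] [[0.122, -0.993, 0.001], [-0.993, -0.122, -0.0], [0.0, -0.001, -1.0]] [-0.1  0.9 -0.3] 40.16106159680221
```

View pics/cmp7.png

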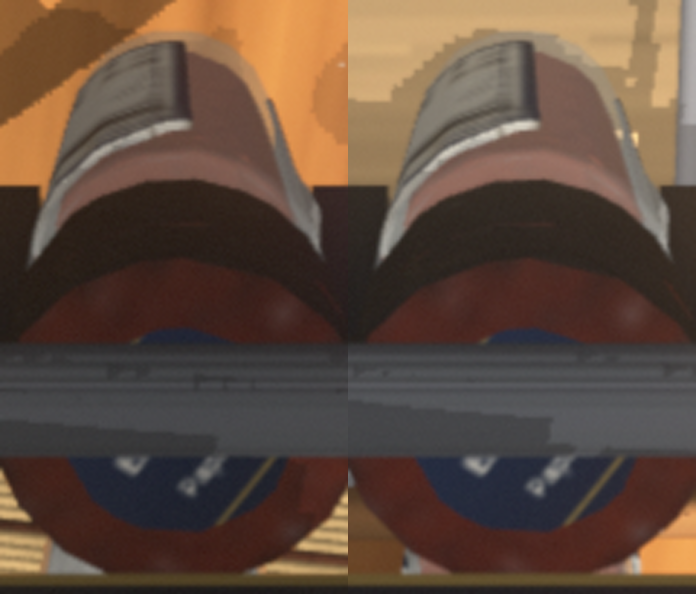

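View pics/w19.png

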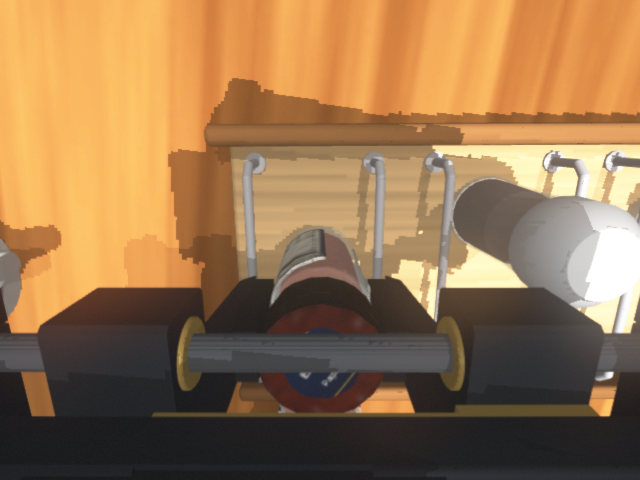

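View pics/s19.png

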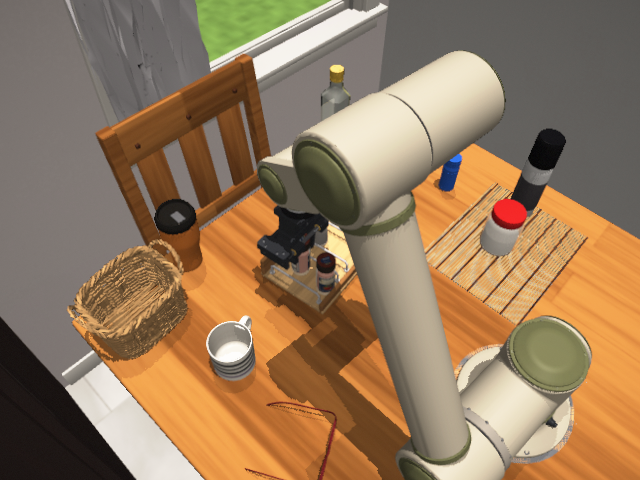

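Emit:
servo_tool:
  plan:
    - [[0, 0, 0.004, 0], [0, 0, 0.009, 0], [0, 0, 0.013, 0], [0, 0, 0.015, 0], [0, 0, 0.015, 0]]

```text
clock: 21.08
tool_pos: [504.5, 81.1, 83.7]
tcp_rot: [[0.123, -0.992, -0.0], [-0.992, -0.123, 0.0], [-0.0, 0.0, -1.0]]
contact_force: [0.1, 0.1, -0.3]
gripper_width: 40.4
```

Emit:
servo_tool:
  plan:
    - [[0, 0, 0.0005, 0], [0, 0, 0.001, 0], [0, 0, 0.001, 0]]

```text
clock: 21.45
tool_pos: [504.6, 81.1, 82.9]
tcp_rot: [[0.123, -0.992, 0.0], [-0.992, -0.123, 0.0], [-0.0, -0.0, -1.0]]
contact_force: [-0.3, -0.9, -0.7]
gripper_width: 40.4
```

Basically at floor height; half a millimetre more, then release.

Emit:
servo_tool:
  plan:
    - [[0, 0, 0.0005, 0], [0, 0, 0.0005, 0]]

```text
clock: 21.7
tool_pos: [504.7, 81.1, 82.7]
tcp_rot: [[0.123, -0.992, 0.001], [-0.992, -0.123, 0.0], [0.0, -0.001, -1.0]]
contact_force: [-1.5, -0.1, 4.2]
gripper_width: 40.4
```

Emit:
servo_tool:
  plan:
    - [[0, 0, 0, 0], [0, 0, 0, 0], [0, 0, 0, 0], [0, 0, 0, 0], [0, 0, 0, 0]]
  fingers: -0.5

```text
clock: 22.32
tool_pos: [504.6, 81.1, 82.3]
tcp_rot: [[0.123, -0.992, -0.0], [-0.992, -0.123, -0.0], [0.0, 0.0, -1.0]]
contact_force: [-0.0, 0.6, 0.1]
gripper_width: 66.2
```

```bash
python3 shot.py wrist w20; python3 - <<'E'
from h import *
o=[]
for n in ['w19','w20']:
    r,s=pickle.load(open(n+'.pkl','rb')); o.append(cv2.resize(r['color'][215:420,260:380],None,fx=2.9,fy=2.9,interpolation=2))
cv2.imwrite('pics/cmp8.png',np.hstack(o))
E
```

```text
22.375 [504.6  81.1  82.3] [[0.123, -0.992, -0.0], [-0.992, -0.123, 0.0], [-0.0, 0.0, -1.0]] [ 0.2 -1.1 -0.9] 66.06714856261118
```

View pics/cmp8.png

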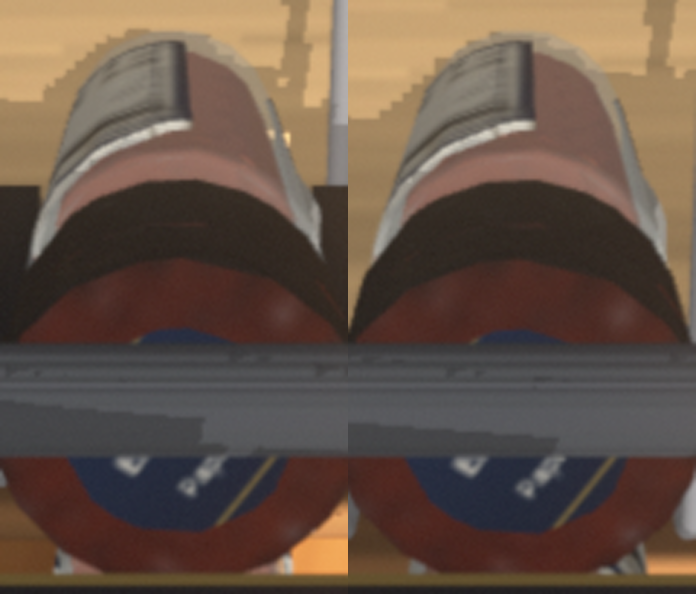

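Released and upright. Retreat straight up, then aside to the right, and look.

Emit:
servo_tool:
  plan:
    - [[0, 0, -0.02, 0], [0, 0, -0.07, 0], [0, 0, -0.125, 0], [0, 0, -0.168, 0], [0, 0, -0.168, 0]]

```text
clock: 23.0
tool_pos: [505.5, 81.1, 253.3]
tcp_rot: [[0.123, -0.992, 0.007], [-0.992, -0.123, -0.0], [0.001, -0.007, -1.0]]
contact_force: [0.5, -0.0, -0.0]
gripper_width: 65.9
```

```bash
python3 shot.py wrist w21
```

```text
23.05 [504.7  81.1 251.1] [[0.123, -0.992, 0.002], [-0.992, -0.123, -0.0], [0.0, -0.002, -1.0]] [-0.6 -0.2 -0.4] 66.37031227380758
```

Emit:
servo_tool:
  plan:
    - [[0.055, 0.01, 0, 0], [0.115, 0.02, 0, 0], [0.175, 0.03, 0, 0], [0.235, 0.04, 0, 0], [0.295, 0.05, 0, 0], [0.34, 0.07, 0, 0], [0.35, 0.08, 0, 0], [0.35, 0.08, 0, 0]]

```text
clock: 24.05
tool_pos: [467.6, -275.8, 249.3]
tcp_rot: [[0.122, -0.993, -0.002], [-0.993, -0.122, 0.002], [-0.002, 0.001, -1.0]]
contact_force: [0.5, -0.6, -0.1]
gripper_width: 66.1
```

```bash
python3 shot.py scene s21;python3 shot.py top t21; python3 - <<'E'
import cv2
b=cv2.imread('pics/s21.png')[176:400,200:420]; c=cv2.imread('pics/t21.png')[188:288,258:398]
cv2.imwrite('pics/s21c.png',cv2.resize(b,None,fx=2.6,fy=2.6)); cv2.imwrite('pics/t21c.png',cv2.resize(c,None,fx=5.7,fy=5.7))
E
```

```text
24.1 [ 468.1 -275.1  249.7] [[0.123, -0.992, -0.001], [-0.992, -0.123, 0.001], [-0.001, 0.001, -1.0]] [-0.6 -0.6  0. ] 66.01167133313453
24.15 [ 468.4 -274.8  250. ] [[0.124, -0.992, -0.0], [-0.992, -0.124, 0.001], [-0.001, 0.0, -1.0]] [ 0.6  0.5 -0. ] 66.37642602555171
```

View pics/w21.png

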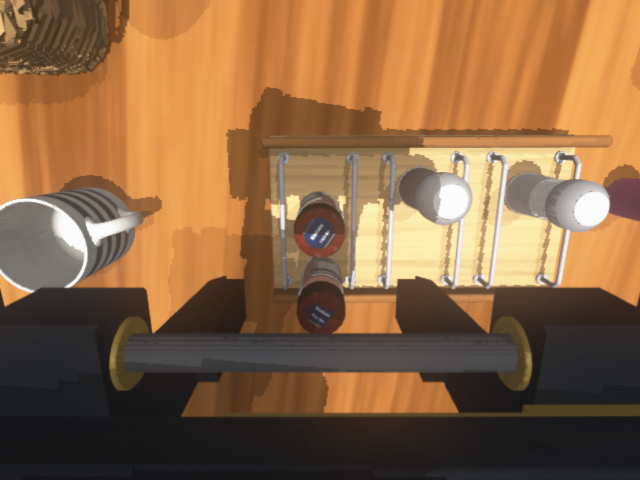

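View pics/s21c.png

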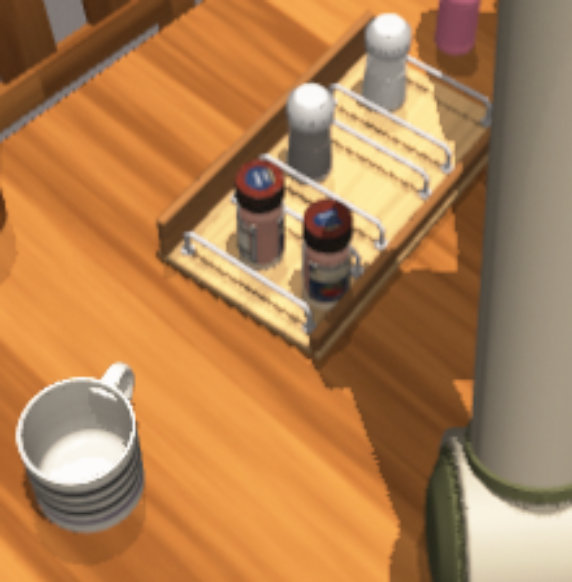

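View pics/t21c.png

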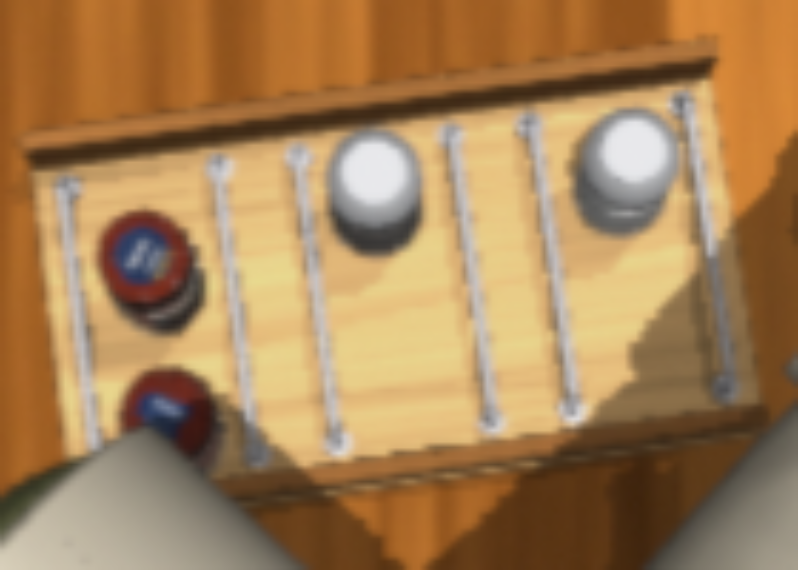

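```bash
python3 - <<'E'
from h import *
p=np.load('rack2.npy')
def inr(p,q): c,s=np.cos(p[2]),np.sin(p[2]); v=np.atleast_2d(q)[:,:2]-p[:2]; return np.c_[c*v[:,0]+s*v[:,1],-s*v[:,0]+c*v[:,1]]
for n,o,nw in [('w15',(320,229.5),None),('w21',(321,308),(319,230))]:
    r,s=pickle.load(open(n+'.pkl','rb'))
    for k in (o,nw):
        if k: print(n,inr(p,onplane(r,[k],121)),'tcp',inr(p,s['tool_pos'][:2]))
r,s=pickle.load(open('w15.pkl','rb'))
im=cv2.resize(r['color'][170:270,255:385],None,fx=6,fy=6,interpolation=2); a=np.linspace(0,2*np.pi,80)
for z,R,x in [(121,20.5,-54.5),(121,20.5,-51)]:
    q=(proj(r,rackw(p,np.c_[x+R*np.cos(a),102.5+R*np.sin(a),a*0+z]))+.5-np.array([255,170]))*6-.5
    cv2.polylines(im,[np.round(q).astype(int)],True,(0,255,0) if x<-53 else (255,0,0),1)
cv2.imwrite('pics/w15o.png',im)
E
```

```text
w15 [[-52.75684491 102.65257664]] tcp [[-54.96883747 102.53450738]]
w21 [[-50.6558041  102.21272479]] tcp [[ 11.99894968 102.88640123]]
w21 [[ 13.8271869  103.74234138]] tcp [[ 11.99894968 102.88640123]]
```

View pics/w15o.png

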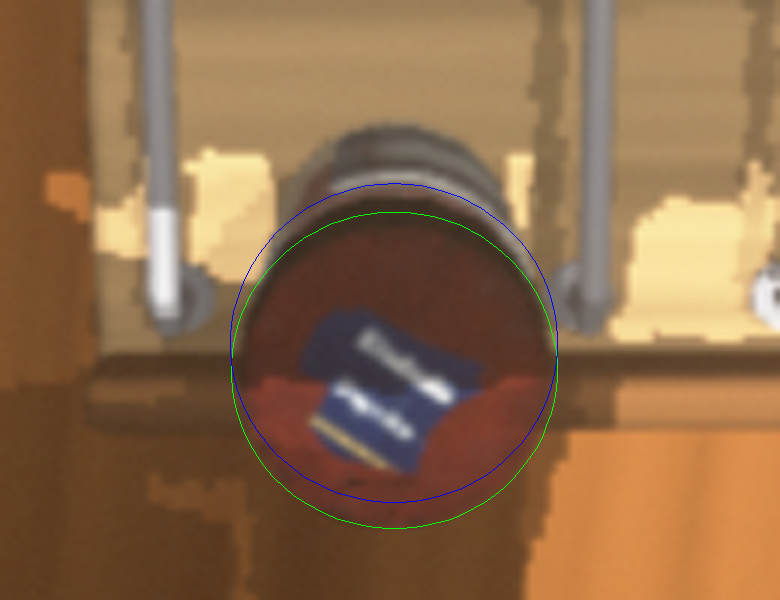

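```bash
python3 -c "
from plant import manip
print(manip.job_done(), manip.read_state()['clock'])"
```

```text
the job is handed in; nothing more can be done
the job is handed in; nothing more can be done
```

The job is handed in, but the older jar did not stay fully upright on the way: on the first pull its base dragged and it leaned about 20° in the grip. I backed it up, let it settle upright, and carried it the last 42 mm about 2 mm above the lane floor. It did not fall.

- **Order:** The older jar was at the front lip of the left lane before I lifted the new jar (brown lid, right of the rack, between the pink and blue look-alikes). I then set the new jar upright on the lane floor behind it.
- **Last checks:**
  - Both jars stood upright in the final pictures, and the gripper was clear of everything.
  - The older jar's centre is at about rack x = -54 mm, where touching the lip would be -54.5 mm. The wrist pictures disagree: readings from its lid gave -52.8 and -50.7 mm, while an outline drawn over the lid and the gripper position fitted about -54.5 mm.
  - The new jar's centre is at about x = +12 to +14 mm.
  - The shakers and the mug looked unmoved.
- **Limits:** The last clock reading before hand-in was about 24 s. The highest wrist force I read was about 4 N.

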